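Load the sole press

TASK

Press the glued wooden soles: draw the press carriage right out by its red knob, lift the red pressure plate off the guide rod, and lower every sole on the bench over the rod so that they lie flat in a pile with their toes over the yellow ring, next to the knob. Set the pressure plate back over the rod flat on top of the pile, toe the same way, then push the carriage straight along its track until it is fully home under the press frame. Leave the tin, jar, spool and brush alone.

Things in the scene. Friction and masses are not known exactly. Their poses are not given: they have to be found in the camera images.
- press: Blue press screwed to the bench: a track of two steel rails (410 mm long, 100 mm wide, rail tops 20 mm above the bench) runs out from under a frame (uprights 120 mm apart inside, clear height 148 mm, 217 mm over all). Origin: on the bench under the rod's axis when the carriage is home, midway between the uprights. x outwards along the track's centre line, z up.
- carriage: 0.6 kg carriage on the rails; deck 210 x 90 x 10 mm (x -35 to 175), top 30 mm above the bench. Origin: foot of the guide rod on the deck's top; x towards the red knob, as the press's x; z up. A short dry T-shaped key (50 mm) under the knob runs between the rails with 0.8 mm play and holds it down: it slides from 0 (home stop) to 150 mm out (outer stop); pushed well off centre it twists and jams.
- rod_tip (a point): top end of the upright steel guide rod (14 mm diameter, 95 mm tall above the deck, the top 15 mm tapering to 5 mm), on its axis.
- knob (a point): red upright knob on the carriage's centre line, 160 mm from the rod: 19 mm diameter, 48 mm tall above the deck; this point is on its axis, 30 mm above the deck. Pinch it to pull or push the carriage.
- toe_mark (a point): centre of the yellow ring painted on the deck, 102 mm from the rod towards the knob: toes go over it.
- plate: Red pressure plate, 0.3 kg, sole-shaped, 162 x 60 x 8 mm; 17 mm hole in the heel end at x = -58 mm, with a brass bush (28 mm wide) whose top is 30 mm above the underside. On top a black grip bar 56 x 16 mm, 8 to 38 mm above the underside, along x, centred on the origin. Origin: underside, mid-waist; x to the toe, z up. At the start it sits on the rod, on the deck.
- plate_hole (a point): centre of the plate's hole, at the underside.
- plate_toe (a point): centre of the plate's round toe, at the underside (x = 44 mm).
- sole_a: Wooden child's shoe sole, 159 x 60 x 14 mm, 0.1 kg, flat on the bench: round heel (54 mm) with a 17 mm through hole at x = -58 mm, straight waist 48 mm wide, round toe (60 mm) with two dark lines on top. Origin: underside, mid-waist (about the centre of mass); x to the toe, z up. May be absent.
- sole_a_hole (a point): centre of this sole's hole, at the underside.
- sole_a_toe (a point): centre of this sole's round toe, at the underside (x = 44 mm).
- sole_b: Wooden child's shoe sole, 159 x 60 x 14 mm, 0.1 kg, flat on the bench: round heel (54 mm) with a 17 mm through hole at x = -58 mm, straight waist 48 mm wide, round toe (60 mm) with two dark lines on top. Origin: underside, mid-waist (about the centre of mass); x to the toe, z up. May be absent.
- sole_b_hole (a point): centre of this sole's hole, at the underside.
- sole_b_toe (a point): centre of this sole's round toe, at the underside (x = 44 mm).
- sole_c: Wooden child's shoe sole, 159 x 60 x 14 mm, 0.1 kg, flat on the bench: round heel (54 mm) with a 17 mm through hole at x = -58 mm, straight waist 48 mm wide, round toe (60 mm) with two dark lines on top. Origin: underside, mid-waist (about the centre of mass); x to the toe, z up. May be absent.
- sole_c_hole (a point): centre of this sole's hole, at the underside.
- sole_c_toe (a point): centre of this sole's round toe, at the underside (x = 44 mm).
- sole_d: Wooden child's shoe sole, 159 x 60 x 14 mm, 0.1 kg, flat on the bench: round heel (54 mm) with a 17 mm through hole at x = -58 mm, straight waist 48 mm wide, round toe (60 mm) with two dark lines on top. Origin: underside, mid-waist (about the centre of mass); x to the toe, z up. May be absent.
- sole_d_hole (a point): centre of this sole's hole, at the underside.
- sole_d_toe (a point): centre of this sole's round toe, at the underside (x = 44 mm).
- polish_tin: Bystander, to be left alone: black-topped round polish tin, 68 mm wide, 24 mm high; origin at the centre of its underside.
- glue_jar: Bystander, to be left alone: pale paste jar, 54 mm wide, 94 mm high; origin at the centre of its underside.
- spool: Bystander, to be left alone: blue thread spool, 40 mm wide, 54 mm high; origin at the centre of its underside.
- brush: Bystander, to be left alone: wooden shoe brush 165 x 55 x 40 mm; origin at the centre of its underside.

How it is judged:
By the outcome, as a careful person would: the job done as asked, in the order asked, and still so for the second after the job is handed in, with the robot touching nothing.
Of sole_a, sole_b, sole_c, sole_d only 2 to 3 are there at a start; the rules pass over those that are not, and their reading is None.
At some moment in a run one of sole_a, sole_b, sole_c, sole_d may be knocked a few centimetres aside while the robot is not near it.
Once in a run the grip may slacken for a moment while it holds something.
It also fails if it takes over 210 s, if anything falls off the work surface, if the arm or the gripper's body presses on something with over 40 N, if the wrist force passes 120 N, or if a joint passes its speed limit or range.

ROBOT

A 7-joint arm with a two-finger parallel gripper is mounted at the origin on a cart in front of the work surface, level with it; the furniture and walls round the work are solid. World frame = base frame: x ahead of the robot, y to its left, z up, the work surface at z = 0. Lengths are in m, angles in degrees, forces in N, time in s.
With the tool pointing down it reaches from about 0.425 to 0.875 m from the base axis. Payload 8.4 kg.
Tool frame: the origin (TCP) lies at the centre of the arm's flange, where the gripper is bolted on; the fingertips stand 182 mm ahead of it and the grasp point (between the pads) lies 164 mm ahead of it; z points along the fingers, y is the line along which they close (so a half turn about z gives the same grasp; the last joint's range is limited). The gripper opens to 87 mm and grips with 3 to 60 N. Pads are 19 mm wide; open, the fingers measure 117 mm over their backs; the gripper's body (75 mm by 190 mm) begins 51 mm behind the grasp point.
Start: joints at [59.118, 19.091, 2.286, 83.961, -0.768, 76.965, -3.352], TCP at [0.277, -0.588, 0.405] pointing down, gripper open.
Joint ranges: [-147.57, 147.57], [-21.85, 119.76], [-74.77, 79.35], [14.55, 137.4], [-85.83, 265.84], [4.83, 119.75], [-152.11, 152.11]. Speed limits (degrees/s): [127.2, 127.2, 159.86, 159.86, 180, 180, 180].

INTERFACE

Orientations are given as a 3x3 rotation matrix whose columns are the frame's x, y, z axes.
In Python, from station import manip gives the robot as it stands. The module is installed in compiled form; this text tells all that it offers.
- The arm moves only by the tool drive_tool, never from a script. Its arguments are lists of equal length, an entry for each row: "linear": the shift along the tool's x, y, z in m, a list of three; "turn": the turn, a rotation vector about the tool's x, y, z in degrees, a list of three; "gripper": the finger opening in m, from 0 to 0.087. A call has exactly 8 rows; each row is the pose to reach, as a shift and turn from the pose commanded when the call began, along the tool's axes at that moment; what a row does not reach only later rows make up. A row lasts 1/8 s, in which the tool goes at most 62.5 mm and 10.7 degrees, less where a joint would pass 70% of its speed; a pose out of reach is approached as far as the arm can. A call with a gripper value outside its range is refused whole. The fingers move at their own pace and stop on an object; "grip_force" is the grip in N (left out, the last holds). Time passes only in rows, so rows that repeat a pose let the fingers close, or fill a call up. It gives the time, the measured TCP pose, the force, the opening and the grip force at its end, in the units of the state.
- manip.observe(): the state, without advancing time (a new reading comes with each control period).
- manip.grab_frame(name): name is "side" or "top" or "wrist"; returns a dict with "image" (480x640x3 uint8, blue, green, red), "fx", "fy", "cx", "cy" (pixels), "k1" (the pictures are not rectified: a ray, as slopes to the right and down, at radius r is drawn at 1 + k1 r^2 times it, then the intrinsics apply), "R" (3x3) and "t" (3): a world point X has camera coordinates R X + t. Camera axes: x right, y down, z forward; pixel columns grow to the right and rows downward; lengths in m; the calibration is good to about 2 mm. A picture is of the moment at which its call begins. There is no depth.
- manip.finish_job(): hands the job in; it is judged then, once.
The state is a dict: "clock": time; "joints": joint angles; "joint_vel": joint speeds; "joint_torque": joint torques, N m; "ee_pos": TCP position; "eef_rot": TCP orientation; "ft_force": force on the tool from outside, world axes, zero at the start; "wrist_torque": the same for the moment, N m; "opening": finger opening in m; "grip_force": force on a finger pad.
Only numpy, scipy, OpenCV 4.12 (cv2) and the standard library are available. Lean on these libraries where they do the work, as an engineer would, in place of code of your own. Each camera call takes 0.05 s, during which the arm holds its last target. There are 200 camera calls.

## Working session

There is one attempt and no reset: what is moved stays moved. The work goes in short steps, Python scripts to look and compute and a tool call to move; the robot and the scene stay as the last step left them, time stands still between calls to the robot, and variables do not carry over. Pictures are saved under pics/ and viewed, at most 14 in all, crops included, and the job is handed in when it is done.

Besides the shell and the picture viewer there is one more tool, called after "Emit:" as name(argument=value, ...) on one line, values as JSON. drive_tool: Moves the arm, as the interface text tells. Its arguments: {"type":"object","properties":{"linear":{"type":"array","items":{"type":"array","items":{"type":"number"}}},"turn":{"type":"array","items":{"type":"array","items":{"type":"number"}}},"gripper":{"type":"array","items":{"type":"number"}},"grip_force":{"type":"number"}},"required":["linear","turn","gripper"]}

```bash
mkdir -p pics
cat > h.py <<'E'
import numpy as np, cv2
from station import manip
def ray(f,u,v):
    x=(u-f["cx"])/f["fx"]; y=(v-f["cy"])/f["fy"]; a,b=x,y
    for _ in range(20):
        s=1+f["k1"]*(a*a+b*b); a,b=x/s,y/s
    R=np.array(f["R"]);t=np.array(f["t"])
    return -R.T@t, R.T@np.array([a,b,1.])
def onz(f,u,v,z):
    c,d=ray(f,u,v); return c+d*(z-c[2])/d[2]
def proj(f,X):
    p=np.array(f["R"])@np.array(X)+np.array(f["t"]); a,b=p[:2]/p[2]; s=1+f["k1"]*(a*a+b*b)
    return f["fx"]*a*s+f["cx"], f["fy"]*b*s+f["cy"]
def snap(n,name):
    f=manip.grab_frame(n); cv2.imwrite("pics/"+name+".png",f["image"]); return f
E
python3 - <<'E'
from h import *
import pickle
for n in("top","side","wrist"):
    f=snap(n,n+"0"); pickle.dump(f,open(n+"0.pkl","wb"))
    print(n,f["fx"],f["k1"],-np.array(f["R"]).T@f["t"],np.array(f["R"])[2])
s=manip.observe();print({k:np.round(v,3) for k,v in s.items()})
E
```

```text
top 546.4396937516177 0.037149101757234085 [0.44689823 0.10161937 1.44332453] [ 0.08839732 -0.01134845 -0.99602065]
side 617.1030569376736 0.07424592357349649 [-0.41328576  1.29877832  1.08273788] [ 0.53342934 -0.65751354 -0.53209875]
wrist 406.95490474856 -0.08081510835545332 [ 0.3385837  -0.55852706  0.3850494 ] [-0.22840488 -0.10622356 -0.96775398]
{'clock': np.float64(0.15), 'joints': array([59.116, 19.124,  2.284, 83.998, -0.768, 76.965, -3.351]), 'joint_vel': array([ 0.011, -0.086,  0.018, -0.028, -0.098,  0.097, -0.134]), 'joint_torque': array([ 3.0000e-03, -6.5685e+01,  1.3370e+00, -4.0411e+01, -6.0000e-02,
        4.2000e-02,  0.0000e+00]), 'ee_pos': array([ 0.277, -0.588,  0.404]), 'eef_rot': array([[ 0.905,  0.426, -0.001],
       [ 0.426, -0.905,  0.001],
       [-0.   , -0.001, -1.   ]]), 'ft_force': array([-0.268,  0.266, -0.406]), 'wrist_torque': array([-0.025, -0.006,  0.003]), 'grip_force': np.float64(0.0), 'opening': np.float64(0.087)}
```

View pics/top0.png

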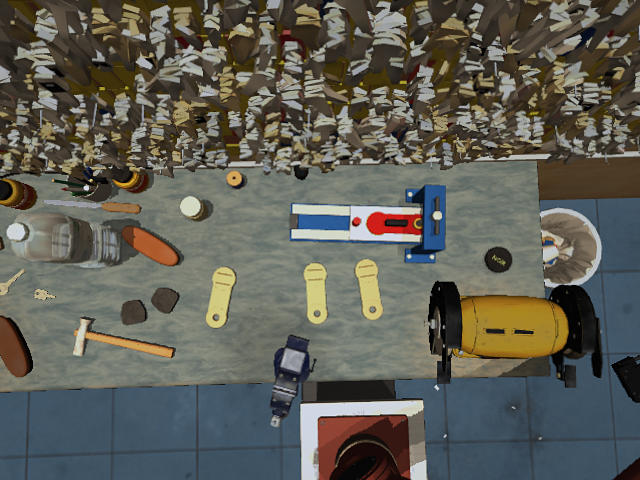

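View pics/side0.png

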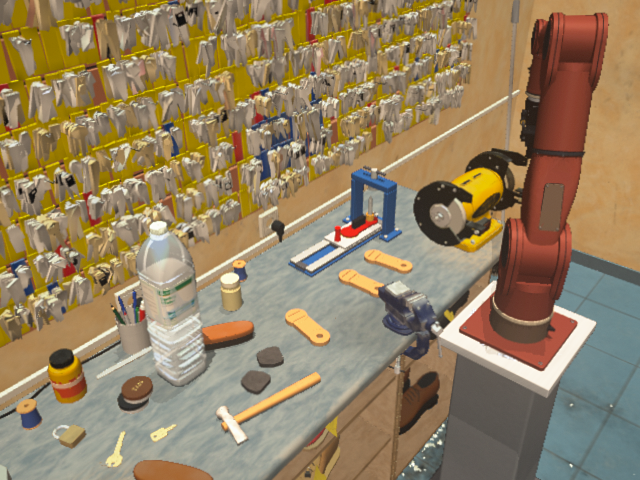

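Top view: three soles at about (222,297), (316,293) and (369,290), holes toward the robot. The press frame is at (430,222), with the track running left, the knob at (356,222) and the plate grip bar at (397,223). The tin is at (498,259), jar at (192,208), spool at (235,179) and brush at (150,246).

Run:
```python
from h import *
import pickle
f=pickle.load(open("top0.pkl","rb")); im=f["image"]; hsv=cv2.cvtColor(im,cv2.COLOR_BGR2HSV)
print("hsv sole",hsv[290,316],"knob",hsv[222,356],"rail",hsv[207,310],"deck",hsv[212,360])
m=cv2.inRange(hsv,(15,60,120),(35,255,255)); m[:255]=0;m[335:]=0;m[:,400:]=0;m[:,:190]=0
cs,_=cv2.findContours(m,cv2.RETR_EXTERNAL,cv2.CHAIN_APPROX_NONE)
for c in cs:
    if cv2.contourArea(c)<300: continue
    P=np.array([onz(f,u,v,.014)[:2] for u,v in c[:,0]],np.float32)
    (cx,cy),wh,a=cv2.minAreaRect(P)
    q=P-P.mean(0); w,V=np.linalg.eigh(q.T@q); d=V[:,1]; d=d*np.sign(d[0])
    s=(P-[cx,cy])@d
    # hole: inner dark pixels
    x,y,ww,hh=cv2.boundingRect(c); fm=np.zeros(m.shape,np.uint8);cv2.drawContours(fm,[c],-1,255,-1)
    hole=(fm>0)&(m==0)
    vs,us=np.nonzero(hole); H=onz(f,us.mean(),vs.mean(),.014)[:2] if len(us) else None
    print("sole c",np.round([cx,cy],4),"wh",np.round(wh,3),"ang",np.degrees(np.arctan2(d[1],d[0])).round(2),"hole",H,len(us))
red=cv2.inRange(hsv,(0,150,90),(8,255,255))|cv2.inRange(hsv,(172,150,90),(180,255,255)); red[:200]=0;red[250:]=0;red[:,:330]=0;red[:,440:]=0
n,_,st,ce=cv2.connectedComponentsWithStats(red)
for i in range(1,n):
    if st[i,4]>10: print(st[i],ce[i], onz(f,*ce[i],.078), onz(f,*ce[i],.038))
cv2.imwrite("pics/topcrop.png",cv2.resize(im[170:340,190:530],None,fx=2.3,fy=2.3,interpolation=cv2.INTER_CUBIC))
```

```text
hsv sole [ 28  95 209] knob [  2 199 210] rail [ 39  25 216] deck [107  16 225]
sole c [0.427  0.3584] wh [0.061 0.158] ang -11.98 hole [0.37524202 0.370937  ] 28
sole c [0.431  0.1127] wh [0.06  0.161] ang 1.5 hole [0.37823307 0.10979995] 29
sole c [ 0.4375 -0.0265] wh [0.158 0.059] ang 6.97 hole [ 0.38552248 -0.03455659] 26
[367 212  54  23 800] [391.47375 223.505  ] [ 0.60030559 -0.08435278  0.078     ] [ 0.60479998 -0.08980121  0.038     ]
[353 218   8   7  41] [356.26829268 220.92682927] [0.6090224  0.00400697 0.078     ] [0.61377216 0.00114721 0.038     ]
```

View pics/topcrop.png

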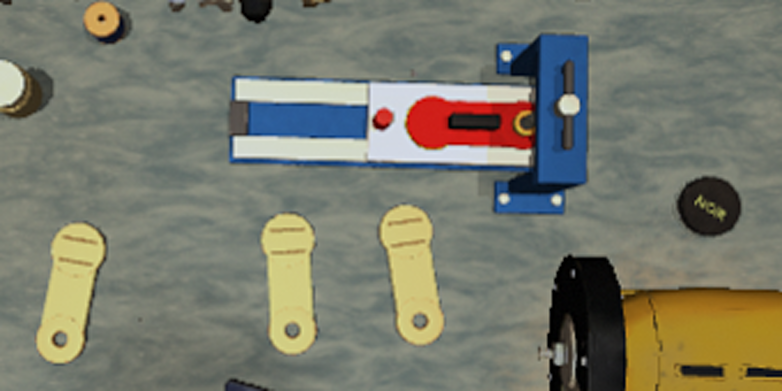

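Crop: the track runs from (233,118) to the frame at (560,115) on its centre line, with the knob at (383,118). The carriage is home, and three soles are present with their toes away from the robot. Planned tool heading: tool x = +y world at the press, +x at the soles.

```bash
cat >> h.py <<'E'
def plan(p,yaw,s=None):
    """shift (tool axes) and rotvec to world TCP p, tool down, tool x at heading yaw"""
    from scipy.spatial.transform import Rotation as Ro
    s=s or manip.observe(); R0=np.array(s["eef_rot"]); c,n=np.cos(np.radians(yaw)),np.sin(np.radians(yaw))
    R1=np.array([[c,n,0],[n,-c,0],[0,0,-1.]])
    print("lin",np.round(R0.T@(np.array(p)-s["ee_pos"]),4),"turn",np.round(Ro.from_matrix(R0.T@R1).as_rotvec(degrees=True),2),"pos",np.round(s["ee_pos"],4),"t",s["clock"],"f",np.round(s["ft_force"],1))
E
python3 - <<'E'
from h import *
plan([.52,-.36,.52],57)
plan([.609,.004,.38],90)
E
```

```text
lin [ 0.3172 -0.1029 -0.1158] turn [-7.00e-02 -2.00e-02 -3.18e+01] pos [ 0.2767 -0.588   0.4041] t 0.15 f [-0.3  0.3 -0.4]
lin [ 0.5528 -0.3942  0.0245] turn [-7.00e-02 -4.00e-02 -6.48e+01] pos [ 0.2767 -0.588   0.4041] t 0.15 f [-0.3  0.3 -0.4]
```

Emit:
drive_tool(linear=[[0,0,-0.05],[0.03,-0.01,-0.1],[0.08,-0.03,-0.115],[0.135,-0.045,-0.116],[0.19,-0.06,-0.116],[0.245,-0.08,-0.116],[0.29,-0.095,-0.116],[0.317,-0.103,-0.116]], turn=[[0,0,0],[0,0,-4],[0,0,-9],[0,0,-14],[0,0,-19],[0,0,-24],[0,0,-28],[0,0,-31.8]], gripper=[0.087,0.087,0.087,0.087,0.087,0.087,0.087,0.087], grip_force=40)

```text
clock: 1.15
ee_pos: [0.5214, -0.3578, 0.5205]
eef_rot: [[0.54, 0.842, -0.0], [0.842, -0.54, 0.001], [0.001, -0.001, -1.0]]
ft_force: [0.7, 0.2, 0.4]
opening: 0.0871
grip_force: 0.0
```

```bash
python3 -c "
from h import *
plan([.609,.004,.40],90)"
```

```text
lin [ 0.3518 -0.1216  0.1208] turn [-2.000e-02 -4.000e-02 -3.269e+01] pos [ 0.5214 -0.3578  0.5205] t 1.15 f [0.7 0.2 0.4]
```

Emit:
drive_tool(linear=[[0.05,-0.017,0],[0.1,-0.034,0],[0.15,-0.052,0],[0.2,-0.07,0],[0.25,-0.087,0],[0.3,-0.104,0.03],[0.34,-0.118,0.08],[0.352,-0.122,0.12]], turn=[[0,0,-4],[0,0,-8],[0,0,-12],[0,0,-16],[0,0,-21],[0,0,-26],[0,0,-30],[0,0,-32.7]], gripper=[0.087,0.087,0.087,0.087,0.087,0.087,0.087,0.087])

```text
clock: 2.15
ee_pos: [0.6092, 0.0038, 0.3992]
eef_rot: [[0.0, 1.0, -0.0], [1.0, -0.0, 0.001], [0.001, -0.0, -1.0]]
ft_force: [0.4, -1.0, -0.1]
opening: 0.0867
grip_force: 0.0
```

Run:
```python
from h import *
import pickle
f=snap("wrist","w1"); pickle.dump(f,open("w1.pkl","wb"))
hsv=cv2.cvtColor(f["image"],cv2.COLOR_BGR2HSV)
red=cv2.inRange(hsv,(0,150,70),(8,255,255))|cv2.inRange(hsv,(172,150,70),(180,255,255))
n,_,st,ce=cv2.connectedComponentsWithStats(red)
for i in range(1,n):
    if st[i,4]>60: print(st[i],ce[i].round(1), onz(f,*ce[i],.078).round(4), onz(f,*ce[i],.038).round(4))
print(proj(f,[.609,.004,.078]))
```

```text
[312 212  23  23 395] [322.7 222.8] [0.6107 0.0049 0.078 ] [ 0.6109 -0.004   0.038 ]
[ 287  246   65   60 3064] [318.8 275.8] [ 0.6077 -0.0379  0.078 ] [ 0.6075 -0.0525  0.038 ]
[286 345  21  35 556] [296.  361.8] [ 0.5884 -0.1148  0.078 ] [ 0.5857 -0.1396  0.038 ]
[321 345  20  35 546] [332.1 361.8] [ 0.6188 -0.1148  0.078 ] [ 0.6201 -0.1397  0.038 ]
(np.float64(320.4585008863901), np.float64(223.99817217722156))
```

View pics/w1.png

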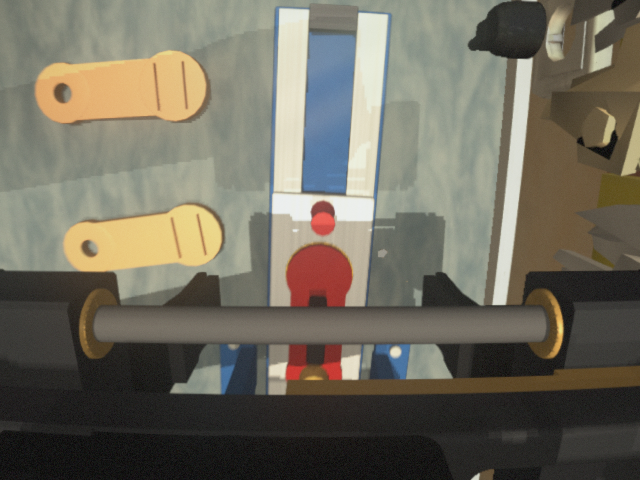

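Wrist view: knob top at (323,223), plate toe at (319,270), track centre from (334,11) to about (324,190), two soles on the left. Next I measure the track direction.

Run:
```python
from h import *
import pickle
f=pickle.load(open("w1.pkl","rb")); hsv=cv2.cvtColor(f["image"],cv2.COLOR_BGR2HSV)
# inner blue strip between the rails, and blue outer: use strip
m=cv2.inRange(hsv,(95,110,60),(125,255,255))
P=[]
for r in range(45,180,5):
    c=np.nonzero(m[r,300:360])[0]+300
    if len(c)>20: P.append(onz(f,(c.min()+c.max())/2,r,.01))
P=np.array(P); k=np.polyfit(P[:,1],P[:,0],1); print("strip x=k*y+b",k,"heading",90-np.degrees(np.arctan(k[0])),len(P),"x at knob",np.polyval(k,.0045))
Q=[]
for r in range(45,180,5):
    w=np.nonzero(cv2.inRange(hsv[r:r+1,255:405],(0,0,150),(60,60,255))[0])[0]+255
    Q.append(onz(f,(w.min()+w.max())/2,r,.02))
Q=np.array(Q); k=np.polyfit(Q[:,1],Q[:,0],1); print("rails",k,90-np.degrees(np.arctan(k[0])),np.polyval(k,.0045))
f=pickle.load(open("top0.pkl","rb")); hsv=cv2.cvtColor(f["image"],cv2.COLOR_BGR2HSV)
m=cv2.inRange(hsv,(95,110,60),(125,255,255));P=[]
for c in range(302,348,3):
    r=np.nonzero(m[214:230,c])[0]+214; P.append(onz(f,c,(r.min()+r.max())/2,.01))
P=np.array(P); k=np.polyfit(P[:,1],P[:,0],1); print("top",k,90-np.degrees(np.arctan(k[0])),np.polyval(k,.0045))
plan([.6105,.0045,.30],90);
```

```text
strip x=k*y+b [0.28601338 0.60113878] heading 74.03876171230294 8 x at knob 0.6024258444523456
rails [-0.08327774  0.62977656] 94.76047857241535 0.6294018116934839
top [0.05417849 0.61180418] 86.89883316693789 0.6120479872831192
lin [0.0001 0.003  0.093 ] turn [-0.45 -0.07  0.15] pos [0.6082 0.0043 0.3931] t 2.2 f [-2.1  1.5 -4.4]
```

Run:
```python
from h import *
import pickle
f=pickle.load(open("w1.pkl","rb"))
a=onz(f,334,11,.02);b=onz(f,324.5,190,.02);print(a,b)
a=onz(f,331,40,.01);b=onz(f,325,190,.01);print(a,b)
plan([.6105,.0045,.224],87)
```

```text
[0.62013569 0.16974664 0.02      ] [0.61263186 0.02180429 0.02      ]
[0.61801994 0.14907943 0.01      ] [0.61319451 0.02038852 0.01      ]
lin [-0.      0.0036  0.169 ] turn [-0.45 -0.06  3.15] pos [0.6082 0.0043 0.3931] t 2.2 f [-2.1  1.5 -4.4]
```

Emit:
drive_tool(linear=[[0,0.002,0.03],[0,0.003,0.06],[0,0.0036,0.09],[0,0.0036,0.12],[0,0.0036,0.145],[0,0.0036,0.16],[0,0.0036,0.166],[0,0.0036,0.166]], turn=[[0,0,1],[0,0,2],[0,0,2.8],[0,0,2.8],[0,0,2.8],[0,0,2.8],[0,0,2.8],[0,0,2.8]], gripper=[0.087,0.087,0.087,0.087,0.087,0.087,0.087,0.087])

```text
clock: 3.2
ee_pos: [0.613, 0.0013, 0.2352]
eef_rot: [[0.055, 0.999, 0.0], [0.999, -0.055, -0.0], [-0.0, 0.0, -1.0]]
ft_force: [0.2, 0.5, -0.4]
opening: 0.0869
grip_force: 0.0
```

Emit:
drive_tool(linear=[[0,0,0],[0,0,0],[0,0,0],[0,0,0],[0,0,0],[0,0,0],[0,0,0],[0,0,0]], turn=[[0,0,0],[0,0,0],[0,0,0],[0,0,0],[0,0,0],[0,0,0],[0,0,0],[0,0,0]], gripper=[0.05,0.03,0.025,0.015,0.01,0.01,0.01,0.01], grip_force=30)

```text
clock: 4.2
ee_pos: [0.6119, 0.0018, 0.2346]
eef_rot: [[0.054, 0.999, -0.003], [0.999, -0.054, -0.0], [-0.0, -0.003, -1.0]]
ft_force: [-6.3, -0.5, 4.8]
opening: 0.0182
grip_force: 30.0
```

Run:
```python
from h import *
s=manip.observe()
print(s["opening"],s["grip_force"],s["ft_force"],s["wrist_torque"])
plan([.6105,.0045,.224],87.2)
```

```text
0.018217235632137698 29.986098208464682 [-6.27252965 -0.47009874  4.76578043] [0.05309606 1.53191573 0.02752517]
lin [ 0.0026 -0.0015  0.0106] turn [-0.16  0.02 -0.3 ] pos [0.6119 0.0018 0.2346] t 4.2 f [-6.3 -0.5  4.8]
```

Emit:
drive_tool(linear=[[0,-0.002,0],[0.005,-0.002,0],[0.015,-0.002,0],[0.028,-0.002,0],[0.042,-0.002,0],[0.056,-0.002,0],[0.068,-0.002,0],[0.075,-0.002,0]], turn=[[0,0,0],[0,0,0],[0,0,0],[0,0,0],[0,0,0],[0,0,0],[0,0,0],[0,0,0]], gripper=[0.01,0.01,0.01,0.01,0.01,0.01,0.01,0.01])

```text
clock: 5.2
ee_pos: [0.6147, 0.0777, 0.2346]
eef_rot: [[0.053, 0.999, -0.0], [0.999, -0.053, 0.0], [0.0, -0.0, -1.0]]
ft_force: [-0.3, -4.4, -2.0]
opening: 0.0181
grip_force: 30.0
```

Run:
```python
from h import *
s=manip.observe()
print(s["opening"],s["grip_force"],s["ft_force"],s["wrist_torque"])
plan([.6105,.0045,.224],87.2)
```

```text
0.01808071415195574 29.99526919797063 [-0.28237218 -4.40881493 -1.95939074] [-1.06313546  0.1015314   0.01385116]
lin [-0.0733 -0.0002  0.0106] turn [-0.02 -0.01 -0.25] pos [0.6147 0.0777 0.2346] t 5.2 f [-0.3 -4.4 -2. ]
```

Emit:
drive_tool(linear=[[0.01,0,0],[0.024,0,0],[0.038,0,0],[0.052,0,0],[0.064,0,0],[0.072,0,0],[0.077,0,0],[0.08,0,0]], turn=[[0,0,0],[0,0,0],[0,0,0],[0,0,0],[0,0,0],[0,0,0],[0,0,0],[0,0,0]], gripper=[0.01,0.01,0.01,0.01,0.01,0.01,0.01,0.01])

```text
clock: 6.2
ee_pos: [0.6193, 0.1475, 0.2344]
eef_rot: [[0.062, 0.998, -0.005], [0.998, -0.062, -0.015], [-0.015, -0.004, -1.0]]
ft_force: [-10.8, -38.9, 14.5]
opening: 0.0179
grip_force: 30.0
```

Run:
```python
from h import *
s=manip.observe()
print(s["opening"],s["grip_force"],s["ft_force"],s["wrist_torque"])
plan([.6105,.0045,.224],87.2)
```

```text
0.017932324762305604 29.983479045331478 [-10.80228593 -38.92807719  14.50823467] [-8.23034905  2.43770107 -0.02216128]
lin [-1.431e-01  1.000e-04  1.260e-02] turn [-0.25  0.89 -0.75] pos [0.6193 0.1475 0.2344] t 6.2 f [-10.8 -38.9  14.5]
```

Emit:
drive_tool(linear=[[-0.006,0,0],[-0.01,0,0],[-0.01,0,0],[-0.01,0,0],[-0.01,0,-0.04],[-0.01,0,-0.09],[-0.01,0,-0.13],[-0.01,0,-0.16]], turn=[[0,0,0],[0,0,0],[0,0,0],[0,0,0],[0,0,0],[0,0,0],[0,0,0],[0,0,0]], gripper=[0.01,0.04,0.087,0.087,0.087,0.087,0.087,0.087])

```text
clock: 7.2
ee_pos: [0.6185, 0.1478, 0.3972]
eef_rot: [[0.053, 0.999, 0.002], [0.999, -0.053, 0.001], [0.001, 0.002, -1.0]]
ft_force: [-0.4, -0.0, 0.5]
opening: 0.08
grip_force: 0.0
```

Run:
```python
from h import *
import pickle
f=snap("wrist","w2"); pickle.dump(f,open("w2.pkl","wb"))
g=snap("top","t2"); pickle.dump(g,open("t2.pkl","wb"))
for f,y0,y1,x0,x1 in((f,0,480,0,640),(g,190,260,280,445)):
    hsv=cv2.cvtColor(f["image"],cv2.COLOR_BGR2HSV)
    red=cv2.inRange(hsv,(0,150,70),(8,255,255))|cv2.inRange(hsv,(172,150,70),(180,255,255))
    k=np.zeros_like(red);k[y0:y1,x0:x1]=red[y0:y1,x0:x1]
    n,_,st,ce=cv2.connectedComponentsWithStats(k)
    for i in range(1,n):
        if st[i,4]>20: print(st[i],ce[i].round(1), onz(f,*ce[i],.078).round(4), onz(f,*ce[i],.038).round(4))
a=f=pickle.load(open("w2.pkl","rb"))["image"]; b=cv2.resize(g["image"][150:350,190:450],(640,480))
cv2.imwrite("pics/both2.png",np.hstack([cv2.resize(a,(400,300)),cv2.resize(b,(400,300))]))
```

```text
[308 224  24  23 406] [319.5 235. ] [0.6179 0.1401 0.078 ] [0.6173 0.1299 0.038 ]
[ 287  256   66   50 2760] [319.4 282.6] [0.6157 0.1016 0.078 ] [0.6149 0.0862 0.038 ]
[293 345  19  35 583] [301.7 362.3] [0.5971 0.0313 0.078 ] [0.5939 0.0066 0.038 ]
[327 345  20  35 587] [336.8 362. ] [0.6265 0.0299 0.078 ] [0.6271 0.0051 0.038 ]
[ 280  190   80   70 4173] [313.2 226.2] [0.5983 0.1128 0.078 ] [0.6027 0.1131 0.038 ]
[339 213  36  20 392] [357.6 221.9] [6.064e-01 6.000e-04 7.800e-02] [ 0.6111 -0.0023  0.038 ]
```

View pics/both2.png

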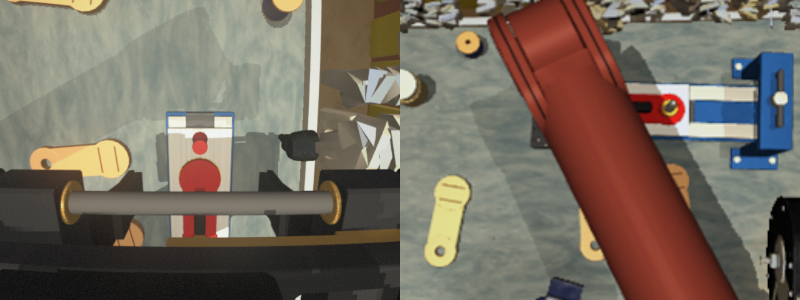

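View: left, the knob is at about (200,141) near the track's outer end, with roughly 10 mm left (my back-off pushed it in). Right, the plate and rod are at (670,107). I'll regrasp and pull to the stop.

```bash
python3 -c "
from h import *
plan([.618,.1405,.228],87)"
```

```text
lin [-0.0081 -0.0017  0.1711] turn [ 0.36 -0.15 -0.03] pos [0.619  0.1482 0.3991] t 7.3 f [ 0.5 -0.4  0. ]
```

Emit:
drive_tool(linear=[[-0.004,-0.001,0.04],[-0.008,-0.0017,0.08],[-0.008,-0.0017,0.12],[-0.008,-0.0017,0.15],[-0.008,-0.0017,0.168],[-0.008,-0.0017,0.168],[-0.008,-0.0017,0.168],[-0.008,-0.0017,0.168]], turn=[[0,0,0],[0,0,0],[0,0,0],[0,0,0],[0,0,0],[0,0,0],[0,0,0],[0,0,0]], gripper=[0.087,0.087,0.087,0.06,0.04,0.03,0.01,0.01])

```text
clock: 8.3
ee_pos: [0.6169, 0.1389, 0.2282]
eef_rot: [[0.054, 0.999, 0.002], [0.999, -0.054, 0.001], [0.001, 0.002, -1.0]]
ft_force: [-0.2, 0.4, 0.5]
opening: 0.0448
grip_force: 0.0
```

Emit:
drive_tool(linear=[[0,0,0],[0,0,0],[0,0,0],[0.004,0,0],[0.009,0,0],[0.013,0,0],[0.016,0,0],[0.017,0,0]], turn=[[0,0,0],[0,0,0],[0,0,0],[0,0,0],[0,0,0],[0,0,0],[0,0,0],[0,0,0]], gripper=[0.01,0.01,0.01,0.01,0.01,0.01,0.01,0.01])

```text
clock: 9.3
ee_pos: [0.6183, 0.1449, 0.2271]
eef_rot: [[0.063, 0.998, -0.004], [0.998, -0.063, -0.016], [-0.017, -0.003, -1.0]]
ft_force: [-9.4, -36.3, 21.3]
opening: 0.0181
grip_force: 30.0
```

```bash
python3 -c "
from h import *
s=manip.observe()
print(s['opening'],s['wrist_torque'])
plan([.618,.1405,.228],87)"
```

```text
0.01807551641495311 [-8.22516455e+00  2.11998946e+00  4.12146047e-03]
lin [-0.0044 -0.     -0.0008] turn [-0.15  0.95 -0.64] pos [0.6183 0.1449 0.2271] t 9.3 f [ -9.4 -36.3  21.3]
```

Run:
```python
from h import *
import pickle
f=pickle.load(open("top0.pkl","rb"));c=lambda u,v,z:onz(f,190+u/2.3,170+v/2.3,z).round(4)
print("foot lower screws",c(505,200,.008),c(556,200,.008),"foot edges",c(494,213,.006),c(565,213,.006))
print("beam",c(540,35,.18),c(587,35,.18),c(540,182,.18),c(587,182,.18))
print("track end",c(231,78,.02),c(231,162,.0), "deck end",c(369,85,.03),"bush",c(523,122,.06))
g=pickle.load(open("w2.pkl","rb"));d=lambda u,v,z:onz(g,u*1.6,v*1.6,z).round(4)
print("w2 track end",d(200,112,.02),"deck end",d(200,128,.03),"stop block",d(200,121,.02))
g=pickle.load(open("w1.pkl","rb"));print("w1 track end",onz(g,335,8,.02),"deck end",onz(g,325,193,.03))
```

```text
foot lower screws [ 0.5185 -0.1382  0.008 ] [ 0.5171 -0.1965  0.008 ] foot edges [ 0.504  -0.1254  0.006 ] [ 0.502  -0.2065  0.006 ]
beam [ 0.6771 -0.1517  0.18  ] [ 0.6758 -0.1994  0.18  ] [ 0.5272 -0.1454  0.18  ] [ 0.526  -0.1927  0.18  ]
track end [0.6651 0.1715 0.02  ] [0.5706 0.1745 0.    ] deck end [0.6518 0.0147 0.03  ] bush [ 0.6019 -0.1529  0.06  ]
w2 track end [0.6202 0.1759 0.02  ] deck end [0.6191 0.1549 0.03  ] stop block [0.6196 0.1632 0.02  ]
w1 track end [0.62094189 0.17208292 0.02      ] deck end [0.61296513 0.02060723 0.03      ]
```

The frame measures centred at y ≈ -0.168, so the carriage started about 12 mm out. The knob at y ≈ 0.142 is therefore the full 150 mm: the outer stop. I release in place and go above the plate.

Emit:
drive_tool(linear=[[-0.006,0,0],[-0.006,0,0],[-0.006,0,0],[-0.006,0,0],[-0.006,0,-0.03],[-0.006,0,-0.08],[-0.04,0,-0.11],[-0.06,0,-0.12]], turn=[[0,0,0],[0,0,0],[0,0,0],[0,0,0],[0,0,0],[0,0,0],[0,0,0],[0,0,0]], gripper=[0.01,0.087,0.087,0.087,0.087,0.087,0.087,0.087])

```text
clock: 10.3
ee_pos: [0.6145, 0.0952, 0.3492]
eef_rot: [[0.054, 0.999, 0.003], [0.999, -0.054, 0.0], [0.0, 0.003, -1.0]]
ft_force: [-0.3, -0.2, -0.6]
opening: 0.0801
grip_force: 0.0
```

Run:
```python
from h import *
import pickle
f=snap("wrist","w3"); pickle.dump(f,open("w3.pkl","wb"))
hsv=cv2.cvtColor(f["image"],cv2.COLOR_BGR2HSV)
red=cv2.inRange(hsv,(0,150,70),(8,255,255))|cv2.inRange(hsv,(172,150,70),(180,255,255))
n,_,st,ce=cv2.connectedComponentsWithStats(red)
for i in range(1,n):
    if st[i,4]>60: print(st[i],ce[i].round(1), onz(f,*ce[i],.078).round(4), onz(f,*ce[i],.038).round(4))
g=manip.grab_frame("top");pickle.dump(g,open("t3.pkl","wb"))
cv2.imwrite("pics/both3.png",np.hstack([cv2.resize(f["image"],(400,300)),cv2.resize(g["image"][180:330,240:440],(400,300))]))
plan([.613,.044,.30],87)
```

```text
[307 157  28  29 636] [320.2 171.2] [0.6174 0.14   0.078 ] [0.6173 0.1362 0.038 ]
[ 281  206   79  100 5633] [319.7 252.3] [0.6142 0.088  0.078 ] [0.6137 0.0759 0.038 ]
[287 345  26  35 597] [297.1 360.1] [0.5941 0.01   0.078 ] [ 0.5904 -0.0145  0.038 ]
[327 345  26  35 603] [342.2 360. ] [0.6257 0.0082 0.078 ] [ 0.627  -0.0165  0.038 ]
lin [-0.0497  0.0011  0.0483] turn [ 0.14  0.04 -0.26] pos [0.6146 0.0937 0.3482] t 10.4 f [ 0.8 -0.3  0. ]
```

View pics/both3.png

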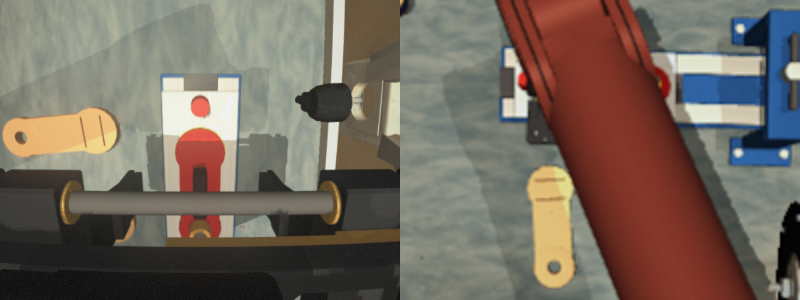

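Left: the knob is at (200,106) with the deck edge at the track end, the plate bar at (200,190) and the bush at (201,228). The measured plate origin is about (0.612, 0.038). I grasp the bar.

Emit:
drive_tool(linear=[[-0.02,0,0.01],[-0.04,0.0,0.02],[-0.05,0.0,0.045],[-0.05,0.0,0.08],[-0.05,0.0,0.11],[-0.05,0.0,0.122],[-0.05,0.0,0.124],[-0.05,0.0,0.124]], turn=[[0,0,0],[0,0,0],[0,0,0],[0,0,0],[0,0,0],[0,0,0],[0,0,0],[0,0,0]], gripper=[0.07,0.07,0.07,0.07,0.07,0.07,0.07,0.07])

```text
clock: 11.4
ee_pos: [0.6118, 0.0458, 0.2236]
eef_rot: [[0.054, 0.999, 0.001], [0.999, -0.054, 0.0], [0.0, 0.001, -1.0]]
ft_force: [0.4, -0.7, 0.5]
opening: 0.0701
grip_force: 0.0
```

Emit:
drive_tool(linear=[[0,0,0],[0,0,0],[0,0,0],[0,0,0],[0,0,0],[0,0,0],[0,0,-0.003],[0,0,-0.006]], turn=[[0,0,0],[0,0,0],[0,0,0],[0,0,0],[0,0,0],[0,0,0],[0,0,0],[0,0,0]], gripper=[0.05,0.03,0.02,0.01,0.005,0.005,0.005,0.005], grip_force=40)

```text
clock: 12.4
ee_pos: [0.6112, 0.0458, 0.2285]
eef_rot: [[0.054, 0.999, -0.001], [0.999, -0.054, 0.0], [-0.0, -0.001, -1.0]]
ft_force: [0.1, 0.1, -3.5]
opening: 0.0159
grip_force: 40.0
```

```bash
python3 -c "
from h import *
s=manip.observe()
print(s['opening'],s['wrist_torque'])
plan([.612,.044,.35],87)"
```

```text
0.015912779899826576 [ 0.05152582 -0.13650605  0.00563591]
lin [-0.0017  0.0008 -0.1215] turn [-0.05  0.   -0.1 ] pos [0.6112 0.0458 0.2285] t 12.4 f [ 0.1  0.1 -3.5]
```

Emit:
drive_tool(linear=[[0,0,-0.01],[0,0,-0.025],[0,0,-0.04],[0,0,-0.055],[0,0,-0.07],[0,0,-0.085],[0,0,-0.1],[0,0,-0.12]], turn=[[0,0,0],[0,0,0],[0,0,0],[0,0,0],[0,0,0],[0,0,0],[0,0,0],[0,0,0]], gripper=[0.005,0.005,0.005,0.005,0.005,0.005,0.005,0.005])

```text
clock: 13.4
ee_pos: [0.6112, 0.0458, 0.3496]
eef_rot: [[0.054, 0.999, -0.001], [0.999, -0.054, -0.0], [-0.0, -0.001, -1.0]]
ft_force: [0.4, -0.1, -3.1]
opening: 0.0156
grip_force: 40.0
```

```bash
python3 -c "
from h import *
s=manip.observe()
print(s['opening'],s['wrist_torque'])
plan([.56,.27,.345],90)
plan([.56,.27,.199],90)"
```

```text
0.015590415046301168 [ 0.09946385 -0.1044333   0.00183394]
lin [ 0.2211 -0.0633  0.0046] turn [-0.05  0.   -3.1 ] pos [0.6112 0.0458 0.3496] t 13.4 f [ 0.4 -0.1 -3.1]
lin [ 0.2211 -0.0632  0.1506] turn [-0.05  0.   -3.1 ] pos [0.6112 0.0458 0.3496] t 13.4 f [ 0.4 -0.1 -3.1]
```

Emit:
drive_tool(linear=[[0.02,-0.006,0],[0.055,-0.016,0],[0.095,-0.027,0],[0.135,-0.039,0],[0.17,-0.049,0],[0.2,-0.057,0],[0.215,-0.062,0.005],[0.221,-0.063,0.02]], turn=[[0,0,0],[0,0,-0.5],[0,0,-1],[0,0,-1.5],[0,0,-2],[0,0,-2.5],[0,0,-3],[0,0,-3]], gripper=[0.005,0.005,0.005,0.005,0.005,0.005,0.005,0.005])

```text
clock: 14.4
ee_pos: [0.5601, 0.271, 0.3285]
eef_rot: [[0.0, 1.0, 0.001], [1.0, -0.0, 0.001], [0.001, 0.001, -1.0]]
ft_force: [0.3, 0.6, -4.4]
opening: 0.0153
grip_force: 40.0
```

Emit:
drive_tool(linear=[[0,0,0.015],[0,0,0.04],[0,0,0.065],[0,0,0.09],[0,0,0.11],[0,0,0.122],[0,0,0.129],[0,0,0.131]], turn=[[0,0,0],[0,0,0],[0,0,0],[0,0,0],[0,0,0],[0,0,0],[0,0,0],[0,0,0]], gripper=[0.005,0.005,0.005,0.005,0.005,0.005,0.005,0.005])

```text
clock: 15.4
ee_pos: [0.5606, 0.2699, 0.1978]
eef_rot: [[0.002, 1.0, 0.0], [1.0, -0.002, 0.0], [0.0, 0.0, -1.0]]
ft_force: [1.2, -0.6, -4.4]
opening: 0.0158
grip_force: 40.0
```

```bash
python3 -c "
from h import *
s=manip.observe()
print(s['opening'],s['wrist_torque'])
plan([.56,.27,.1936],90)"
```

```text
0.015829820254773447 [ 0.07653307 -0.07251844  0.04433916]
lin [ 0.0001 -0.0006  0.0042] turn [ 0.01 -0.01 -0.11] pos [0.5606 0.2699 0.1978] t 15.4 f [ 1.2 -0.6 -4.4]
```

Emit:
drive_tool(linear=[[0,0,0.002],[0,0,0.004],[0,0,0.005],[0,0,0.005],[0,0,0.005],[0,0,0.005],[0,0,-0.03],[0,0,-0.08]], turn=[[0,0,0],[0,0,0],[0,0,0],[0,0,0],[0,0,0],[0,0,0],[0,0,0],[0,0,0]], gripper=[0.005,0.005,0.005,0.05,0.06,0.075,0.075,0.075])

```text
clock: 16.4
ee_pos: [0.56, 0.2695, 0.2775]
eef_rot: [[0.002, 1.0, -0.003], [1.0, -0.002, -0.001], [-0.001, -0.003, -1.0]]
ft_force: [1.4, -0.1, -0.1]
opening: 0.0576
grip_force: 0.0
```

```bash
cat >> h.py <<'E'
def soles(f,box=None):
    im=f["image"]; hsv=cv2.cvtColor(im,cv2.COLOR_BGR2HSV); m=cv2.inRange(hsv,(8,60,100),(35,255,255))
    if box: k=np.zeros_like(m); a,b,c,d=box; k[b:d,a:c]=m[b:d,a:c]; m=k
    for c in cv2.findContours(m,cv2.RETR_EXTERNAL,cv2.CHAIN_APPROX_NONE)[0]:
        if cv2.contourArea(c)<300: continue
        P=np.array([onz(f,u,v,.014)[:2] for u,v in c[:,0]],np.float32)
        (cx,cy),wh,_=cv2.minAreaRect(P)
        if not(.15<max(wh)<.17 and .05<min(wh)<.07): continue
        fm=np.zeros(m.shape,np.uint8);cv2.drawContours(fm,[c],-1,255,-1)
        fm=cv2.erode(fm,np.ones((5,5)))
        n,_,st,ce=cv2.connectedComponentsWithStats(((fm>0)&(m==0)).astype(np.uint8))
        if n<2: print("nohole",cx,cy);continue
        i=1+np.argmax(st[1:,4]); H=onz(f,*ce[i],.007)[:2]; 
        M=cv2.moments(P.reshape(-1,1,2)); G=np.array([cx,cy]); d=(G-H); a=np.degrees(np.arctan2(d[1],d[0]))
        u=d/np.hypot(*d); O=H+.058*u
        print("sole mid",G.round(4),"wh",np.round(wh,3),"hole",H.round(4),st[i,4],"heading",a.round(1),"origin",O.round(4))
E
python3 -c "
from h import *
import pickle
g=snap('top','t4');pickle.dump(g,open('t4.pkl','wb'))
soles(g,(190,255,400,335))
g=snap('wrist','w4');pickle.dump(g,open('w4.pkl','wb'))
soles(g)
plan([.44,.352,.33],-12)"
```

```text
sole mid [0.4257 0.3593] wh [0.06  0.155] hole [0.3753 0.372 ] 25 heading -14.2 origin [0.4316 0.3578]
sole mid [ 0.4376 -0.0265] wh [0.158 0.059] hole [ 0.385  -0.0358] 31 heading 10.0 origin [ 0.4421 -0.0257]
lin [ 0.0807 -0.1216 -0.047 ] turn [  0.13  -0.56 101.9 ] pos [0.5618 0.2712 0.2837] t 16.5 f [0.3 0.5 0.7]
```

Emit:
drive_tool(linear=[[0.01,-0.015,-0.02],[0.02,-0.03,-0.04],[0.03,-0.047,-0.047],[0.045,-0.064,-0.047],[0.055,-0.08,-0.047],[0.07,-0.1,-0.047],[0.08,-0.117,-0.047],[0.087,-0.13,-0.047]], turn=[[0,0,10],[0,0,20],[0,0,30],[0,0,40],[0,0,50],[0,0,60],[0,0,70],[0,0,80]], gripper=[0.075,0.075,0.075,0.075,0.075,0.075,0.075,0.075])

```text
clock: 17.5
ee_pos: [0.4297, 0.3577, 0.3247]
eef_rot: [[0.986, 0.167, 0.0], [0.167, -0.986, 0.0], [0.0, -0.0, -1.0]]
ft_force: [-0.3, -0.7, 0.2]
opening: 0.0752
grip_force: 0.0
```

```bash
python3 -c "
from h import *
s=manip.observe(); print(np.round(s['joints'],1))
plan([.4322,.358,.30],-12.5)
plan([.4322,.358,.185],-12.5)"
```

```text
[ -21.9   13.8  -25.7  101.5    6.5   66.1 -130. ]
lin [0.0025 0.0002 0.0247] turn [-1.000e-02 -1.000e-02  2.212e+01] pos [0.4297 0.3577 0.3247] t 17.5 f [-0.3 -0.7  0.2]
lin [0.0025 0.0002 0.1397] turn [-1.000e-02 -1.000e-02  2.212e+01] pos [0.4297 0.3577 0.3247] t 17.5 f [-0.3 -0.7  0.2]
```

Emit:
drive_tool(linear=[[0.001,0,0.02],[0.0025,0,0.05],[0.0025,0,0.08],[0.0025,0,0.105],[0.0025,0,0.125],[0.0025,0,0.136],[0.0025,0,0.139],[0.0025,0,0.139]], turn=[[0,0,3],[0,0,6],[0,0,9],[0,0,12],[0,0,12],[0,0,12],[0,0,12],[0,0,12]], gripper=[0.075,0.075,0.075,0.075,0.075,0.075,0.075,0.075])

```text
clock: 18.5
ee_pos: [0.4333, 0.3577, 0.1863]
eef_rot: [[0.999, -0.036, 0.001], [-0.036, -0.999, 0.001], [0.001, -0.001, -1.0]]
ft_force: [-1.3, -0.5, -0.2]
opening: 0.0748
grip_force: 0.0
```

Emit:
drive_tool(linear=[[0,0,0],[0,0,0],[0,0,0],[0,0,0],[0,0,0],[0,0,0],[0,0,0],[0,0,0]], turn=[[0,0,0],[0,0,0],[0,0,0],[0,0,0],[0,0,0],[0,0,0],[0,0,0],[0,0,0]], gripper=[0.06,0.05,0.045,0.04,0.04,0.04,0.04,0.04], grip_force=25)

```text
clock: 19.5
ee_pos: [0.4332, 0.3576, 0.186]
eef_rot: [[0.999, -0.037, 0.0], [-0.037, -0.999, 0.0], [0.0, -0.0, -1.0]]
ft_force: [-0.4, -0.6, 4.8]
opening: 0.05
grip_force: 23.4
```

```bash
python3 -c "
from h import *
s=manip.observe(); print(np.round(s['joints'],1),s['opening'],s['grip_force'])
plan([.612,.04,.36],87)
"
```

```text
[ -25.2   23.2  -22.3  107.9   11.1   51.  -145. ] 0.05003115000373503 23.42864320613444
lin [ 0.1904  0.3108 -0.174 ] turn [ 0.000e+00 -3.000e-02 -8.911e+01] pos [0.4332 0.3576 0.186 ] t 19.5 f [-0.4 -0.6  4.8]
```

Emit:
drive_tool(linear=[[0,0,0],[0,0,-0.005],[0,0,-0.02],[0,0,-0.045],[0,0,-0.075],[0,0,-0.105],[0,0,-0.135],[0,0,-0.16]], turn=[[0,0,0],[0,0,0],[0,0,0],[0,0,0],[0,0,0],[0,0,0],[0,0,0],[0,0,0]], gripper=[0.04,0.04,0.04,0.04,0.04,0.04,0.04,0.04])

```text
clock: 20.5
ee_pos: [0.4329, 0.3575, 0.348]
eef_rot: [[0.999, -0.036, 0.001], [-0.036, -0.999, 0.001], [0.001, -0.001, -1.0]]
ft_force: [-0.1, 0.3, -1.1]
opening: 0.0499
grip_force: 23.4
```

```bash
python3 -c "
from h import *
s=manip.observe(); print(np.round(s['joints'],1),s['opening'],s['grip_force'])
f=snap('wrist','w5')
cv2.imwrite('pics/w5s.png',cv2.resize(f['image'],(400,300)))
plan([.612,.04,.346],87)
"
```

```text
[ -23.    12.7  -24.1   99.8    5.5   68.6 -140.7] 0.04985906092779054 23.421588856726885
lin [0.1901 0.3115 0.005 ] turn [ 3.000e-02 -3.500e-01 -8.909e+01] pos [0.4334 0.3582 0.3513] t 20.55 f [1.  0.8 2.4]
```

View pics/w5s.png

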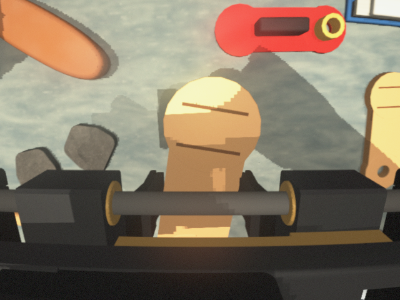

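View: the sole is held, but it is still skewed about 10° in the pads (dark line from (182,103) to (248,115)), with the toe centre near (212,120). The plate lies safely at (280,28). I compute the exact pose in the hand and compensate with yaw.

```bash
cat >> h.py <<'E'
def held(f,tcp,R,dz=.172,rows=(110,300),cols=(230,450)):
    """toe circle centre and axis of held sole in tool frame (x,y)"""
    im=f["image"]; hsv=cv2.cvtColor(im,cv2.COLOR_BGR2HSV); m=cv2.inRange(hsv,(5,70,60),(35,255,255))
    k=np.zeros_like(m); k[rows[0]:rows[1],cols[0]:cols[1]]=m[rows[0]:rows[1],cols[0]:cols[1]]
    c=max(cv2.findContours(k,cv2.RETR_EXTERNAL,cv2.CHAIN_APPROX_NONE)[0],key=cv2.contourArea)
    z=tcp[2]-dz; P=np.array([(R.T@(onz(f,u,v,z)-tcp))[:2] for u,v in c[:,0] if v<rows[1]-2])
    top=P[P[:,0]>P[:,0].max()-.035]   # front arc
    A=np.c_[2*top,np.ones(len(top))]; s=np.linalg.lstsq(A,(top**2).sum(1),rcond=None)[0]
    r=np.sqrt(s[2]+s[0]**2+s[1]**2)
    W=P[(P[:,0]>s[0]-.048)&(P[:,0]<s[0]-.030)]
    wl,wr=W[W[:,1]<s[1]-.0],W[W[:,1]>=s[1]-.0]
    ax=[np.degrees(np.arctan(np.polyfit(w[:,0],w[:,1],1)[0])) if len(w)>5 else None for w in (wl,wr)]
    print("toe centre tool",s[:2].round(4),"r",r.round(4),"side slopes",ax, "n",len(top),len(wl),len(wr))
    return s[:2]
E
python3 - <<'E'
from h import *
import pickle
f=manip.grab_frame("wrist"); s=manip.observe(); R=np.array(s["eef_rot"]); t=np.array(s["ee_pos"])
c=held(f,t,R)
# line direction from dark stripes clicked at (182,103)-(248,115), (176,144)-(240,154)
for a,b in(((182,103),(248,115)),((176,144),(240,154))):
    A,B=[(R.T@(onz(f,u*1.6,v*1.6,t[2]-.172)-t))[:2] for u,v in(a,b)]
    d=B-A; print("axis angle in tool", np.degrees(np.arctan2(-d[0],d[1])),"len",np.hypot(*d),"mid",(A+B)/2)
E
```

```text
toe centre tool [0.0418 0.0068] r 0.0302 side slopes [np.float64(12.311523730063325), np.float64(11.67127321355735)] n 254 22 23
axis angle in tool 10.128023163374625 len 0.04085698276241897 mid [0.05250999 0.00876451]
axis angle in tool 9.085652071564699 len 0.04094890058169059 mid [0.02739073 0.00468003]
```

Run:
```python
from h import *
import pickle
g=pickle.load(open("t4.pkl","rb"))
for n,X in(("tip",[.609,-.0195,.125]),("foot",[.609,-.0195,.03]),("toe",[.6144,.0824,.03]),("knob",[.6174,.14,.078])): print(n,np.round(proj(g,X),1))
cv2.imwrite("pics/t4c.png",cv2.resize(g["image"][195:250,280:380],None,fx=7,fy=7,interpolation=cv2.INTER_NEAREST))
```

```text
tip [367.2 218.4]
foot [364.  222.9]
toe [324.9 221.8]
knob [302.2 218.9]
```

View pics/t4c.png

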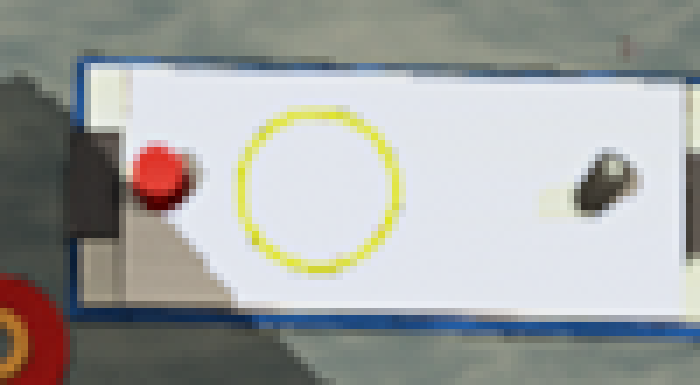

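Rod tip, ring and knob sit within a pixel of prediction (rod ≈ 0.609, -0.0195). The hole is at tool (-0.058, -0.013), so I need TCP (0.6137, 0.0401) at heading 98.2°.

Emit:
drive_tool(linear=[[0.015,0.02,0],[0.035,0.05,0],[0.06,0.09,0],[0.085,0.13,0],[0.11,0.17,0],[0.135,0.21,0],[0.155,0.245,0],[0.17,0.27,0]], turn=[[0,0,-8],[0,0,-18],[0,0,-28],[0,0,-38],[0,0,-48],[0,0,-58],[0,0,-68],[0,0,-78]], gripper=[0.04,0.04,0.04,0.04,0.04,0.04,0.04,0.04])

```text
clock: 21.6
ee_pos: [0.5935, 0.0793, 0.345]
eef_rot: [[0.24, 0.971, -0.001], [0.971, -0.24, -0.0], [-0.001, -0.001, -1.0]]
ft_force: [1.1, 0.6, -1.6]
opening: 0.05
grip_force: 23.4
```

```bash
python3 -c "
from h import *
s=manip.observe(); print(np.round(s['joints'],1),s['opening'],s['grip_force'])
plan([.6137,.0401,.346],98.2)
"
```

```text
[  5.9  16.9 -21.4  94.9   6.5  69.6 -30.8] 0.050022547961877606 23.414303418248892
lin [-0.0332  0.029  -0.001 ] turn [ -0.06   0.03 -22.07] pos [0.5935 0.0793 0.345 ] t 21.6 f [ 1.1  0.6 -1.6]
```

Emit:
drive_tool(linear=[[-0.005,0.005,0],[-0.012,0.011,0],[-0.02,0.018,0],[-0.028,0.025,0],[-0.033,0.029,0],[-0.033,0.029,0],[-0.033,0.029,0],[-0.033,0.029,0]], turn=[[0,0,-4],[0,0,-9],[0,0,-14],[0,0,-19],[0,0,-22],[0,0,-22],[0,0,-22],[0,0,-22]], gripper=[0.04,0.04,0.04,0.04,0.04,0.04,0.04,0.04])

```text
clock: 22.6
ee_pos: [0.613, 0.0429, 0.3457]
eef_rot: [[-0.137, 0.991, -0.0], [0.991, 0.137, 0.0], [0.0, -0.0, -1.0]]
ft_force: [0.9, 0.7, -0.4]
opening: 0.0498
grip_force: 23.4
```

Run:
```python
from h import *
f=manip.grab_frame("wrist"); s=manip.observe(); R=np.array(s["eef_rot"]); t=np.array(s["ee_pos"])
held(f,t,R); g=manip.grab_frame("side")
u,v=map(int,proj(g,[.612,.02,.14])); print(u,v,"tip",proj(g,[.609,-.0195,.125]))
cv2.imwrite("pics/s6.png",np.hstack([cv2.resize(f["image"],(400,300)),cv2.resize(g["image"][v-45:v+45,u-60:u+60],(400,300))]))
plan([.6137,.0401,.346],98.2)
```

```text
toe centre tool [0.0424 0.0067] r 0.0298 side slopes [np.float64(15.2823965146012), np.float64(34.60221380251228)] n 255 21 43
334 210 tip (np.float64(343.4372262287857), np.float64(210.50729222171597))
lin [-0.0027  0.0003 -0.0002] turn [-0.   -0.01 -0.3 ] pos [0.613  0.0428 0.3458] t 22.7 f [-0.8  0.2 -0.8]
```

View pics/s6.png

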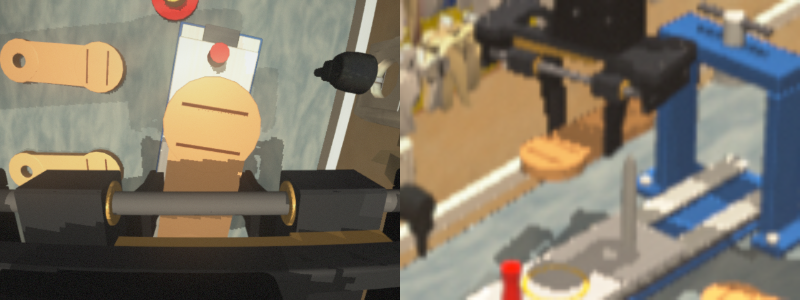

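Left: sole lined up with the track, toe centre (212,120) unchanged. Right: sole level above the rod. Correct 2.7 mm and start down.

Emit:
drive_tool(linear=[[-0.0027,0,0],[-0.0027,0,0.008],[-0.0027,0,0.016],[-0.0027,0,0.024],[-0.0027,0,0.032],[-0.0027,0,0.04],[-0.0027,0,0.046],[-0.0027,0,0.05]], turn=[[0,0,0],[0,0,0],[0,0,0],[0,0,0],[0,0,0],[0,0,0],[0,0,0],[0,0,0]], gripper=[0.04,0.04,0.04,0.04,0.04,0.04,0.04,0.04])

```text
clock: 23.7
ee_pos: [0.6134, 0.0398, 0.2954]
eef_rot: [[-0.137, 0.991, -0.001], [0.991, 0.137, 0.0], [0.0, -0.001, -1.0]]
ft_force: [-2.7, 1.5, 0.6]
opening: 0.0499
grip_force: 23.8
```

Run:
```python
from h import *
f=manip.grab_frame("wrist"); s=manip.observe(); R=np.array(s["eef_rot"]); t=np.array(s["ee_pos"])
held(f,t,R); print(s["wrist_torque"],s["opening"])
g=manip.grab_frame("side"); cv2.imwrite("pics/s7.png",cv2.resize(g["image"][165:255,274:394],(640,480)))
plan([.6137,.0401,.217],98.2)
```

```text
toe centre tool [0.043  0.0069] r 0.0291 side slopes [np.float64(13.191026894808475), np.float64(18.17787280559664)] n 251 22 29
[-0.15560417  0.28020545 -0.11912636] 0.04985780139920464
lin [0.0003 0.0006 0.0783] turn [-0.07 -0.01 -0.3 ] pos [0.6132 0.0398 0.2953] t 23.8 f [-3.3 -0.4  1.1]
```

View pics/s7.png

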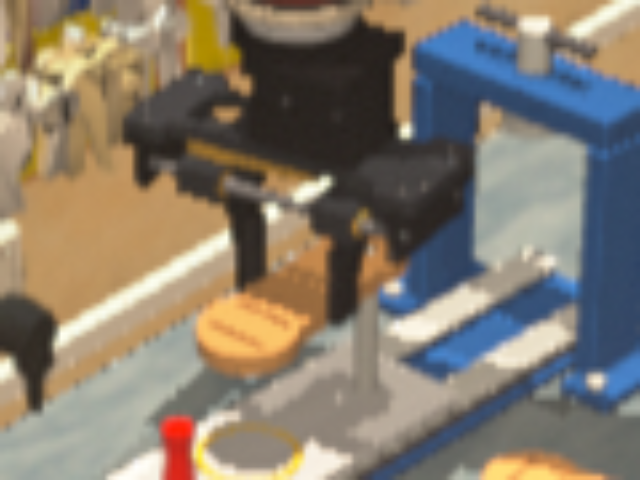

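View: the rod's top is hidden inside the sole's heel and the sole is level, so the hole is on the rod (side force about 3 N). Continue down.

Emit:
drive_tool(linear=[[0,-0.001,0.008],[0,-0.001,0.02],[0,-0.001,0.032],[0,-0.001,0.044],[0,-0.001,0.056],[0,-0.001,0.066],[0,-0.001,0.073],[0,-0.001,0.077]], turn=[[0,0,0],[0,0,0],[0,0,0],[0,0,0],[0,0,0],[0,0,0],[0,0,0],[0,0,0]], gripper=[0.04,0.04,0.04,0.04,0.04,0.04,0.04,0.04])

```text
clock: 24.8
ee_pos: [0.6142, 0.0372, 0.2226]
eef_rot: [[-0.134, 0.991, 0.006], [0.991, 0.134, -0.003], [-0.004, 0.005, -1.0]]
ft_force: [-12.6, -10.4, 36.1]
opening: 0.0493
grip_force: 26.5
```

Run:
```python
from h import *
f=manip.grab_frame("wrist"); s=manip.observe(); R=np.array(s["eef_rot"]); t=np.array(s["ee_pos"])
held(f,t,R); print(s["wrist_torque"],s["opening"],s["ft_force"])
plan([.6137,.0401,.217],98.2)
```

```text
toe centre tool [0.0464 0.0063] r 0.028 side slopes [np.float64(2.773346721353718), np.float64(21.202288548951042)] n 249 30 31
[-1.97232786  1.35239591 -0.5613028 ] 0.04893122031794065 [-9.199742   -9.38157718 32.09691808]
lin [ 0.003  -0.0001  0.005 ] turn [ 0.29  0.22 -0.5 ] pos [0.6142 0.0371 0.222 ] t 24.85 f [-9.2 -9.4 32.1]
```

Emit:
drive_tool(linear=[[0.002,0,-0.003],[0.002,0,-0.004],[0.002,0,-0.004],[0.002,0,-0.004],[0.002,0,-0.004],[0.002,0,-0.03],[0.002,0,-0.07],[0.002,0,-0.11]], turn=[[0,0,0],[0,0,0],[0,0,0],[0,0,0],[0,0,0],[0,0,0],[0,0,0],[0,0,0]], gripper=[0.04,0.075,0.075,0.075,0.075,0.075,0.075,0.075])

```text
clock: 25.85
ee_pos: [0.6121, 0.0418, 0.3296]
eef_rot: [[-0.138, 0.99, -0.001], [0.99, 0.138, 0.0], [0.0, -0.001, -1.0]]
ft_force: [-0.0, -0.7, 0.3]
opening: 0.075
grip_force: 0.0
```

Run:
```python
from h import *
import pickle
f=manip.grab_frame("wrist"); g=manip.grab_frame("side"); pickle.dump(f,open("w8.pkl","wb"))
cv2.imwrite("pics/s8.png",np.hstack([cv2.resize(f["image"],(400,300)),cv2.resize(g["image"][165:255,274:394],(400,300))]))
soles(f)
plan([.446,-.025,.36],7)
```

```text
sole mid [ 0.4367 -0.0228] wh [0.158 0.052] hole [ 0.5075 -0.0044] 2 heading -165.5 origin [ 0.4514 -0.019 ]
lin [-0.0435 -0.175  -0.0277] turn [ 0.34 -0.32 90.91] pos [0.6135 0.0422 0.3336] t 25.95 f [0.5 0.7 0.4]
```

View pics/s8.png

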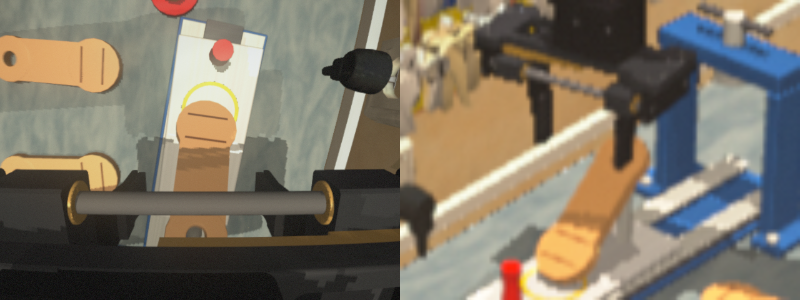

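The sole isn't flat: it slopes with the toe on the deck and the heel still up on the rod; hole visible at (196,232) left. I compute where the hole is from the rays.

Run:
```python
from h import *
import pickle
f=pickle.load(open("w8.pkl","rb"))
for zt in(.044,.05): 
    T=onz(f,331,200,zt)
    for z in(.05,.06,.07,.08,.09,.1,.11,.12,.13,.14):
        H=onz(f,314,371,z); print(zt,z,T.round(4),H.round(4),np.linalg.norm(T-H).round(4))
print("rod tip px",proj(f,[.609,-.0195,.125]),"foot",proj(f,[.609,-.0195,.03]))
g=manip.grab_frame("top"); u,v=map(int,proj(g,[.612,.03,.06]))
a=cv2.resize(f["image"][280:400,210:440],(800,417),interpolation=cv2.INTER_CUBIC)
cv2.imwrite("pics/z9.png",np.vstack([a[:300],cv2.resize(g["image"][v-22:v+23,u-60:u+60],(800,300))]))
```

```text
0.044 0.05 [0.6153 0.067  0.044 ] [ 0.621  -0.0585  0.05  ] 0.1258
0.044 0.06 [0.6153 0.067  0.044 ] [ 0.6203 -0.0521  0.06  ] 0.1202
0.044 0.07 [0.6153 0.067  0.044 ] [ 0.6195 -0.0456  0.07  ] 0.1156
0.044 0.08 [0.6153 0.067  0.044 ] [ 0.6188 -0.0391  0.08  ] 0.1121
0.044 0.09 [0.6153 0.067  0.044 ] [ 0.6181 -0.0326  0.09  ] 0.1098
0.044 0.1 [0.6153 0.067  0.044 ] [ 0.6174 -0.0262  0.1   ] 0.1087
0.044 0.11 [0.6153 0.067  0.044 ] [ 0.6167 -0.0197  0.11  ] 0.109
0.044 0.12 [0.6153 0.067  0.044 ] [ 0.6159 -0.0132  0.12  ] 0.1105
0.044 0.13 [0.6153 0.067  0.044 ] [ 0.6152 -0.0068  0.13  ] 0.1133
0.044 0.14 [0.6153 0.067  0.044 ] [ 6.145e-01 -3.000e-04  1.400e-01] 0.1172
0.05 0.05 [0.615 0.068 0.05 ] [ 0.621  -0.0585  0.05  ] 0.1267
0.05 0.06 [0.615 0.068 0.05 ] [ 0.6203 -0.0521  0.06  ] 0.1206
0.05 0.07 [0.615 0.068 0.05 ] [ 0.6195 -0.0456  0.07  ] 0.1154
0.05 0.08 [0.615 0.068 0.05 ] [ 0.6188 -0.0391  0.08  ] 0.1113
0.05 0.09 [0.615 0.068 0.05 ] [ 0.6181 -0.0326  0.09  ] 0.1083
0.05 0.1 [0.615 0.068 0.05 ] [ 0.6174 -0.0262  0.1   ] 0.1066
0.05 0.11 [0.615 0.068 0.05 ] [ 0.6167 -0.0197  0.11  ] 0.1063
0.05 0.12 [0.615 0.068 0.05 ] [ 0.6159 -0.0132  0.12  ] 0.1072
0.05 0.13 [0.615 0.068 0.05 ] [ 0.6152 -0.0068  0.13  ] 0.1095
0.05 0.14 [0.615 0.068 0.05 ] [ 6.145e-01 -3.000e-04  1.400e-01] 0.113
rod tip px (np.float64(299.25785186690985), np.float64(384.93728976140903)) foot (np.float64(305.50187888494946), np.float64(309.0257054201651))
```

View pics/z9.png

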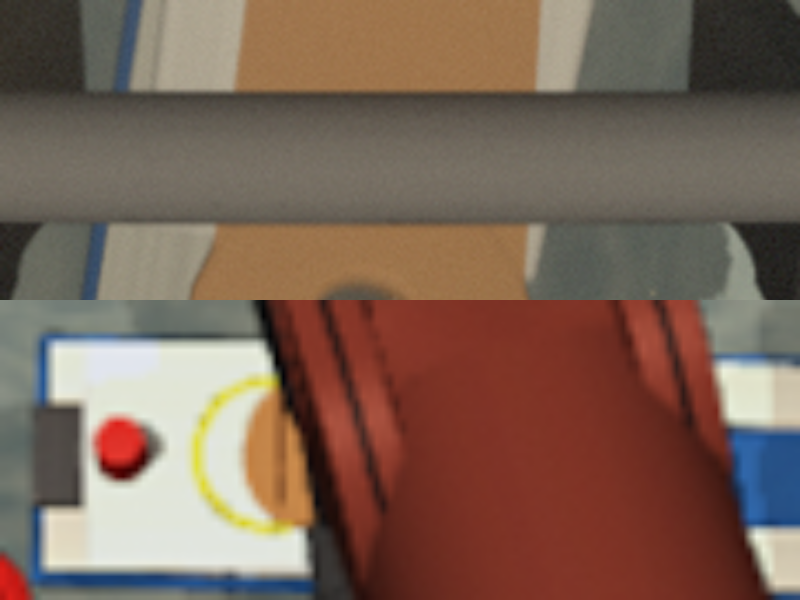

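The sole's toe is at about (0.615, 0.067) and its hole at about (0.617, -0.02), some 8 mm off the rod's axis: the skewed grip lost it. I pick it up again, lay it on clear bench and regrasp it squarely.

```bash
python3 -c "
from h import *
plan([.616,.036,.231],90)
"
```

```text
lin [-0.0063  0.0018  0.1001] turn [ 0.25 -0.    7.91] pos [0.6129 0.042  0.3311] t 26.0 f [-1.3  0.5 -0.4]
```

Emit:
drive_tool(linear=[[-0.003,0.002,0.02],[-0.006,0.0025,0.045],[-0.006,0.0025,0.07],[-0.006,0.0025,0.09],[-0.006,0.0025,0.1],[-0.006,0.0025,0.1],[-0.006,0.0025,0.1],[-0.006,0.0025,0.1]], turn=[[0,0,4],[0,0,8],[0,0,8],[0,0,8],[0,0,8],[0,0,8],[0,0,8],[0,0,8]], gripper=[0.075,0.075,0.075,0.075,0.075,0.065,0.055,0.045])

```text
clock: 27.0
ee_pos: [0.6159, 0.0361, 0.2297]
eef_rot: [[0.002, 1.0, 0.001], [1.0, -0.002, 0.0], [0.0, 0.001, -1.0]]
ft_force: [-0.2, 0.9, -0.7]
opening: 0.0531
grip_force: 0.0
```

Emit:
drive_tool(linear=[[0,0,0],[0,0,0],[0,0,0],[0,0,-0.01],[0,0,-0.03],[0,0,-0.06],[0,0,-0.09],[0,0,-0.12]], turn=[[0,0,0],[0,0,0],[0,0,0],[0,0,0],[0,0,0],[0,0,0],[0,0,0],[0,0,0]], gripper=[0.04,0.04,0.04,0.04,0.04,0.04,0.04,0.04], grip_force=30)

```text
clock: 28.0
ee_pos: [0.6154, 0.0361, 0.3513]
eef_rot: [[0.002, 1.0, 0.001], [1.0, -0.002, 0.0], [0.0, 0.001, -1.0]]
ft_force: [0.2, -1.0, -1.7]
opening: 0.0471
grip_force: 29.8
```

```bash
python3 -c "
from h import *
s=manip.observe(); print(s['opening'],s['grip_force'],s['wrist_torque'])
plan([.44,.29,.35],90)
f=manip.grab_frame('wrist'); s=manip.observe(); held(f,np.array(s['ee_pos']),np.array(s['eef_rot']))
"
```

```text
0.04712464115432871 29.804606276934464 [ 0.01499995 -0.0838466   0.06064521]
lin [ 0.2536 -0.1758  0.0011] turn [ 0.06 -0.01 -0.1 ] pos [0.6154 0.0361 0.3513] t 28.0 f [ 0.2 -1.  -1.7]
toe centre tool [ 0.0455 -0.0022] r 0.0237 side slopes [np.float64(-6.7916752287542295), np.float64(-2.1643609044777414)] n 238 34 25
```

Emit:
drive_tool(linear=[[0.02,-0.014,0],[0.055,-0.04,0],[0.095,-0.068,0],[0.135,-0.096,0],[0.175,-0.124,0],[0.215,-0.15,0],[0.24,-0.168,0.01],[0.254,-0.176,0.03]], turn=[[0,0,0],[0,0,0],[0,0,0],[0,0,0],[0,0,0],[0,0,0],[0,0,0],[0,0,0]], gripper=[0.04,0.04,0.04,0.04,0.04,0.04,0.04,0.04])

```text
clock: 29.05
ee_pos: [0.4376, 0.2928, 0.3193]
eef_rot: [[-0.002, 1.0, 0.001], [1.0, 0.002, 0.001], [0.001, 0.001, -1.0]]
ft_force: [-0.1, -1.1, -1.3]
opening: 0.0472
grip_force: 29.8
```

Emit:
drive_tool(linear=[[0,0,0.02],[0,0,0.04],[0,0,0.06],[0,0,0.08],[0,0,0.097],[0,0,0.108],[0,0,0.114],[0,0,0.116]], turn=[[0,0,0],[0,0,0],[0,0,0],[0,0,0],[0,0,0],[0,0,0],[0,0,0],[0,0,0]], gripper=[0.04,0.04,0.04,0.04,0.04,0.04,0.04,0.04])

```text
clock: 30.05
ee_pos: [0.44, 0.2904, 0.2028]
eef_rot: [[0.002, 1.0, 0.0], [1.0, -0.002, 0.0], [0.0, 0.0, -1.0]]
ft_force: [-0.3, -0.5, -1.0]
opening: 0.0473
grip_force: 29.8
```

Emit:
drive_tool(linear=[[0,0,0.002],[0,0,0.002],[0,0,0.002],[0,0,0.002],[0,0,-0.02],[-0.03,0,-0.06],[-0.07,0,-0.1],[-0.1,0,-0.12]], turn=[[0,0,0],[0,0,0],[0,0,0],[0,0,0],[0,0,0],[0,0,0],[0,0,0],[0,0,0]], gripper=[0.06,0.08,0.08,0.08,0.08,0.08,0.08,0.08])

```text
clock: 31.05
ee_pos: [0.4401, 0.1891, 0.325]
eef_rot: [[0.002, 1.0, 0.003], [1.0, -0.002, 0.001], [0.001, 0.003, -1.0]]
ft_force: [1.2, -0.0, -0.5]
opening: 0.08
grip_force: 0.0
```

Run:
```python
from h import *
import pickle
f=snap("wrist","w10"); pickle.dump(f,open("w10.pkl","wb")); soles(f)
g=snap("top","t10"); pickle.dump(g,open("t10.pkl","wb")); soles(g,(190,255,400,335))
plan([.44,.28,.3],90)
```

```text
sole mid [0.4393 0.2644] wh [0.159 0.06 ] hole [0.4379 0.2126] 297 heading 88.4 origin [0.4395 0.2706]
nohole 0.43099284172058105 0.1127779632806778
sole mid [ 0.4375 -0.0265] wh [0.158 0.059] hole [ 0.3854 -0.0351] 24 heading 9.5 origin [ 0.4427 -0.0256]
lin [ 0.0924 -0.0015  0.0251] turn [ 0.24  0.03 -0.36] pos [0.4408 0.1876 0.3252] t 31.15 f [ 1.3  0.  -1.4]
```

The wrist view measures the sole flat: 159 x 60 mm, hole (0.438, 0.2126), origin (0.4395, 0.2705), heading 88.5°. Regrasp.

```bash
python3 -c "
from h import *
plan([.4395,.2705,.186],88.5)"
```

```text
lin [ 0.083  -0.0024  0.1391] turn [0.24 0.02 1.14] pos [0.4408 0.1876 0.3252] t 31.15 f [ 1.3  0.  -1.4]
```

Emit:
drive_tool(linear=[[0.025,-0.001,0.01],[0.055,-0.002,0.03],[0.078,-0.0024,0.06],[0.083,-0.0024,0.09],[0.083,-0.0024,0.115],[0.083,-0.0024,0.131],[0.083,-0.0024,0.138],[0.083,-0.0024,0.138]], turn=[[0,0,0.5],[0,0,1.1],[0,0,1.1],[0,0,1.1],[0,0,1.1],[0,0,1.1],[0,0,1.1],[0,0,1.1]], gripper=[0.075,0.075,0.075,0.075,0.075,0.075,0.075,0.075])

```text
clock: 32.15
ee_pos: [0.4376, 0.2735, 0.1848]
eef_rot: [[0.021, 1.0, -0.0], [1.0, -0.021, 0.0], [0.0, -0.0, -1.0]]
ft_force: [0.3, 0.6, 0.3]
opening: 0.0751
grip_force: 0.0
```

Emit:
drive_tool(linear=[[0,0,0],[0,0,0],[0,0,0],[0,0,0],[0,0,0],[0,0,0],[0,0,0],[0,0,-0.01]], turn=[[0,0,0],[0,0,0],[0,0,0],[0,0,0],[0,0,0],[0,0,0],[0,0,0],[0,0,0]], gripper=[0.055,0.045,0.04,0.04,0.04,0.04,0.04,0.04], grip_force=35)

```text
clock: 33.15
ee_pos: [0.4371, 0.2731, 0.1944]
eef_rot: [[0.021, 1.0, -0.002], [1.0, -0.021, -0.001], [-0.001, -0.002, -1.0]]
ft_force: [-0.1, -0.5, -0.4]
opening: 0.0473
grip_force: 35.0
```

Emit:
drive_tool(linear=[[0,0,-0.02],[0,0,-0.045],[0,0,-0.07],[0,0,-0.095],[0,0,-0.12],[0,0,-0.14],[0,0,-0.15],[0,0,-0.152]], turn=[[0,0,0],[0,0,0],[0,0,0],[0,0,0],[0,0,0],[0,0,0],[0,0,0],[0,0,0]], gripper=[0.04,0.04,0.04,0.04,0.04,0.04,0.04,0.04])

```text
clock: 34.15
ee_pos: [0.4375, 0.2733, 0.3471]
eef_rot: [[0.021, 1.0, 0.0], [1.0, -0.021, 0.0], [0.0, 0.0, -1.0]]
ft_force: [-0.2, -0.1, -1.8]
opening: 0.0475
grip_force: 35.0
```

```bash
python3 -c "
from h import *
f=manip.grab_frame('wrist'); s=manip.observe(); held(f,np.array(s['ee_pos']),np.array(s['eef_rot']))
print(s['opening'],s['grip_force'])
plan([.612,.0395,.347],87)"
```

```text
toe centre tool [ 0.043  -0.0002] r 0.03 side slopes [np.float64(6.792533277996821), np.float64(-5.642107635216452)] n 255 58 53
0.047704295895267104 34.99977171421051
lin [-0.23    0.1794 -0.0003] turn [-0.01  0.    1.8 ] pos [0.4375 0.2733 0.3467] t 34.2 f [0.5 0.5 0.3]
```

Emit:
drive_tool(linear=[[-0.02,0.016,0],[-0.055,0.043,0],[-0.095,0.074,0],[-0.135,0.105,0],[-0.175,0.137,0],[-0.205,0.16,0],[-0.222,0.174,0],[-0.229,0.179,0]], turn=[[0,0,0],[0,0,0],[0,0,0.5],[0,0,1],[0,0,1.5],[0,0,1.8],[0,0,1.8],[0,0,1.8]], gripper=[0.04,0.04,0.04,0.04,0.04,0.04,0.04,0.04])

```text
clock: 35.2
ee_pos: [0.612, 0.0402, 0.3459]
eef_rot: [[0.053, 0.999, -0.001], [0.999, -0.053, 0.0], [0.0, -0.001, -1.0]]
ft_force: [-0.1, -0.5, -1.0]
opening: 0.0472
grip_force: 35.0
```

Emit:
drive_tool(linear=[[0,0,0],[0,0,0],[0,0,0],[0,0,0],[0,0,0],[0,0,0],[0,0,0],[0,0,0]], turn=[[0,0,0],[0,0,0],[0,0,0],[0,0,0],[0,0,0],[0,0,0],[0,0,0],[0,0,0]], gripper=[0.04,0.04,0.04,0.04,0.04,0.04,0.04,0.04])

```text
clock: 36.2
ee_pos: [0.6117, 0.0406, 0.3467]
eef_rot: [[0.053, 0.999, -0.0], [0.999, -0.053, 0.0], [0.0, -0.0, -1.0]]
ft_force: [0.5, -0.8, -0.8]
opening: 0.0476
grip_force: 35.0
```

```bash
python3 -c "
from h import *
f=manip.grab_frame('wrist'); s=manip.observe(); held(f,np.array(s['ee_pos']),np.array(s['eef_rot']))
hsv=cv2.cvtColor(f['image'],cv2.COLOR_BGR2HSV)
red=cv2.inRange(hsv,(0,150,70),(8,255,255))|cv2.inRange(hsv,(172,150,70),(180,255,255))
n,_,st,ce=cv2.connectedComponentsWithStats(red)
for i in range(1,n):
    if st[i,4]>60: print(st[i],onz(f,*ce[i],.078).round(4))
plan([.6117,.0401,.347],87)"
```

```text
toe centre tool [ 0.0427 -0.0003] r 0.0299 side slopes [np.float64(-31.76941880351263), np.float64(14.178004222771321)] n 256 58 44
[ 202    0   74   42 1755] [0.5721 0.1739 0.078 ]
lin [-0.0005 -0.     -0.0002] turn [-0. -0. -0.] pos [0.6117 0.0406 0.3468] t 36.25 f [-0.1 -0.6 -0.6]
```

```bash
python3 -c "
from h import *
import pickle
g=manip.grab_frame('top')
for n,g in (('now',g),('t10',pickle.load(open('t10.pkl','rb')))):
    hsv=cv2.cvtColor(g['image'],cv2.COLOR_BGR2HSV)
    red=cv2.inRange(hsv,(0,150,70),(8,255,255))|cv2.inRange(hsv,(172,150,70),(180,255,255))
    red[:,:280]=0;red[:200]=0;red[240:]=0;red[:,340:]=0
    k,_,st,ce=cv2.connectedComponentsWithStats(red)
    for i in range(1,k):
        if st[i,4]>10: print(n,st[i],ce[i].round(1),onz(g,*ce[i],.078).round(4))
f=manip.grab_frame('wrist');print('wrist knob',proj(f,[.6174,.14,.078]))
u,v=map(int,proj(f,[.6174,.14,.078]));print(f['image'][v,u-20:u+20:4].tolist())
cv2.imwrite('pics/chk.png',np.hstack([cv2.resize(f['image'],(400,300)),cv2.resize(g['image'][195:255,270:390],(400,300))]))
"
```

```text
now [327 200  13  37 205] [335.4 212.3] [0.6322 0.0559 0.078 ]
now [300 216   7   9  48] [302.7 219.6] [0.6157 0.1386 0.078 ]
now [280 234   9   6  33] [283.2 237.2] [0.5726 0.1885 0.078 ]
t10 [300 216   7   9  50] [302.8 219.8] [0.6152 0.1385 0.078 ]
t10 [280 234   9   6  33] [283.2 237.2] [0.5726 0.1885 0.078 ]
wrist knob (np.float64(321.6231889799482), np.float64(77.47192090070266))
[[227, 239, 237], [224, 238, 237], [113, 137, 236], [113, 136, 237], [111, 132, 237], [112, 133, 238], [107, 128, 237], [109, 129, 238], [104, 125, 237], [106, 126, 236]]
```

Emit:
drive_tool(linear=[[0,0,0.01],[0,0,0.02],[0,0,0.028],[0,0,0.036],[0,0,0.042],[0,0,0.047],[0,0,0.05],[0,0,0.05]], turn=[[0,0,0],[0,0,0],[0,0,0],[0,0,0],[0,0,0],[0,0,0],[0,0,0],[0,0,0]], gripper=[0.04,0.04,0.04,0.04,0.04,0.04,0.04,0.04])

```text
clock: 37.35
ee_pos: [0.612, 0.0403, 0.297]
eef_rot: [[0.053, 0.999, 0.001], [0.999, -0.053, -0.0], [-0.0, 0.001, -1.0]]
ft_force: [3.7, -1.1, 2.4]
opening: 0.0473
grip_force: 35.0
```

```bash
cat >> h.py <<'E'
def chk():
    f=manip.grab_frame('wrist'); s=manip.observe(); c=held(f,np.array(s['ee_pos']),np.array(s['eef_rot']))
    print("F",np.round(s["ft_force"],1),"T",np.round(s["wrist_torque"],2),"open",round(s["opening"],4),"pos",np.round(s["ee_pos"],4),"t",s["clock"])
E
python3 -c "
from h import *
chk()"
```

```text
toe centre tool [ 0.0429 -0.0003] r 0.0297 side slopes [np.float64(-24.146358417621204), np.float64(18.857004801187554)] n 253 53 42
F [ 2.8 -1.7  2.9] T [-0.73 -0.83  0.23] open 0.0476 pos [0.6119 0.0403 0.297 ] t 37.4
```

Emit:
drive_tool(linear=[[0,0.0015,0],[0,0.002,0],[0,0.002,0.003],[0,0.002,0.006],[0,0.002,0.009],[0,0.002,0.012],[0,0.002,0.015],[0,0.002,0.015]], turn=[[0,0,0],[0,0,0],[0,0,0],[0,0,0],[0,0,0],[0,0,0],[0,0,0],[0,0,0]], gripper=[0.04,0.04,0.04,0.04,0.04,0.04,0.04,0.04])

```text
clock: 38.4
ee_pos: [0.6137, 0.0404, 0.2815]
eef_rot: [[0.053, 0.999, -0.0], [0.999, -0.053, -0.0], [-0.0, -0.0, -1.0]]
ft_force: [1.2, -3.2, -0.1]
opening: 0.0477
grip_force: 35.0
```

```bash
python3 -c "
from h import *
chk()"
```

```text
toe centre tool [ 0.0429 -0.0003] r 0.0298 side slopes [np.float64(-6.85637281151004), np.float64(4.554886624763929)] n 254 25 25
F [ 1.1 -3.4 -0.8] T [-0.73 -0.37  0.1 ] open 0.0475 pos [0.6136 0.0404 0.2816] t 38.45
```

The hole is now past the rod's taper with almost no vertical force. Ease 1 mm and lower.

Emit:
drive_tool(linear=[[-0.001,0.0005,0.002],[-0.001,0.0005,0.01],[-0.001,0.0005,0.02],[-0.001,0.0005,0.03],[-0.001,0.0005,0.04],[-0.001,0.0005,0.05],[-0.001,0.0005,0.057],[-0.001,0.0005,0.06]], turn=[[0,0,0],[0,0,0],[0,0,0],[0,0,0],[0,0,0],[0,0,0],[0,0,0],[0,0,0]], gripper=[0.04,0.04,0.04,0.04,0.04,0.04,0.04,0.04])

```text
clock: 39.45
ee_pos: [0.6141, 0.0395, 0.2212]
eef_rot: [[0.052, 0.999, -0.001], [0.999, -0.052, 0.0], [0.0, -0.001, -1.0]]
ft_force: [-0.1, 0.6, -1.1]
opening: 0.0475
grip_force: 35.0
```

```bash
python3 -c "
from h import *
chk()"
```

```text
toe centre tool [ 0.0431 -0.0003] r 0.0297 side slopes [np.float64(-8.941796175827116), np.float64(2.8279912861790377)] n 253 28 23
F [-0.1 -0.1 -1.6] T [-0.   -0.02  0.01] open 0.0474 pos [0.6141 0.0395 0.2211] t 39.5
```

Emit:
drive_tool(linear=[[0,0,0.003],[0,0,0.005],[0,0,0.005],[0,0,0.005],[0,0,0.005],[0,0,0.005],[0,0,-0.03],[0,0,-0.08]], turn=[[0,0,0],[0,0,0],[0,0,0],[0,0,0],[0,0,0],[0,0,0],[0,0,0],[0,0,0]], gripper=[0.04,0.04,0.055,0.07,0.075,0.075,0.075,0.075])

```text
clock: 40.5
ee_pos: [0.6136, 0.0393, 0.3014]
eef_rot: [[0.052, 0.999, -0.003], [0.999, -0.052, 0.0], [-0.0, -0.003, -1.0]]
ft_force: [2.1, -0.3, 0.4]
opening: 0.0748
grip_force: 0.0
```

```bash
python3 -c "
from h import *
import pickle
s=manip.observe();print(s['opening'])
g=manip.grab_frame('top');soles(g,(190,255,400,335))
f=snap('wrist','w11');soles(f)
p=np.array(s['ee_pos']);held(f,p,np.array(s['eef_rot']),dz=p[2]-.044)
plan([.431,-.04,.36],7)"
```

```text
0.07481199325231039
sole mid [0.431  0.1127] wh [0.06  0.161] hole [0.3785 0.1098] 25 heading 3.2 origin [0.4364 0.113 ]
toe centre tool [0.0439 0.0013] r 0.0295 side slopes [np.float64(-1.4401832831527472), np.float64(0.03954307829255028)] n 160 28 28
lin [-0.0895 -0.1799 -0.054 ] turn [ 0.37 -0.4  80.  ] pos [0.6158 0.04   0.3077] t 40.6 f [1.1 0.2 0.5]
```

The first sole is flat on the deck (toe radius 29.5 mm, fits at deck height). Next sole: a close look at heading 90° from 80 mm to its side.

Emit:
drive_tool(linear=[[0,-0.01,-0.02],[0,-0.035,-0.03],[0,-0.065,-0.03],[0,-0.1,-0.03],[0.002,-0.135,-0.03],[0,-0.16,-0.03],[-0.001,-0.173,-0.03],[-0.001,-0.176,-0.03]], turn=[[0,0,0],[0,0,-1],[0,0,-2],[0,0,-3],[0,0,-3],[0,0,-3],[0,0,-3],[0,0,-3]], gripper=[0.075,0.075,0.075,0.075,0.075,0.075,0.075,0.075])

```text
clock: 41.6
ee_pos: [0.4379, 0.0476, 0.332]
eef_rot: [[0.0, 1.0, 0.0], [1.0, -0.0, -0.0], [-0.0, 0.0, -1.0]]
ft_force: [0.3, 0.6, 0.1]
opening: 0.0754
grip_force: 0.0
```

```bash
python3 -c "
from h import *
f=snap('wrist','w12');soles(f)
s=manip.observe();print(np.round(s['joints'],1))
plan([.4365,.113,.30],2)"
```

```text
sole mid [0.4308 0.1129] wh [0.061 0.159] hole [0.3782 0.1098] 282 heading 3.3 origin [0.4361 0.1132]
[ 14.6  -1.  -26.  115.9  -0.5  65.  -11.3]
lin [ 0.0653 -0.0017  0.0319] turn [ 2.000e-02 -0.000e+00  8.799e+01] pos [0.4382 0.0477 0.332 ] t 41.65 f [-0.5  0.5  1.1]
```

Emit:
drive_tool(linear=[[0.006,0,0],[0.014,0,0],[0.022,0,0],[0.03,0,0.002],[0.04,0,0.006],[0.05,-0.001,0.01],[0.058,-0.001,0.015],[0.0655,-0.002,0.02]], turn=[[0,0,9],[0,0,19],[0,0,29],[0,0,39],[0,0,49],[0,0,59],[0,0,69],[0,0,79]], gripper=[0.075,0.075,0.075,0.075,0.075,0.075,0.075,0.075])

```text
clock: 42.65
ee_pos: [0.4372, 0.1136, 0.3115]
eef_rot: [[0.983, 0.185, -0.0], [0.185, -0.983, 0.001], [-0.0, -0.001, -1.0]]
ft_force: [-0.1, 0.6, -0.5]
opening: 0.075
grip_force: 0.0
```

```bash
python3 -c "
from h import *
s=manip.observe();print(np.round(s['joints'],1))
plan([.4363,.1131,.185],2.5)"
```

```text
[  10.     2.   -30.4  115.8    1.1   62.5 -100.2]
lin [-0.0009  0.0004  0.1265] turn [-0.04  0.01  8.17] pos [0.4372 0.1136 0.3115] t 42.65 f [-0.1  0.6 -0.5]
```

Emit:
drive_tool(linear=[[0,0,0.01],[-0.001,0,0.035],[-0.001,0,0.06],[-0.001,0,0.085],[-0.001,0,0.107],[-0.001,0,0.12],[-0.001,0,0.1265],[-0.001,0,0.1265]], turn=[[0,0,4],[0,0,8],[0,0,8.2],[0,0,8.2],[0,0,8.2],[0,0,8.2],[0,0,8.2],[0,0,8.2]], gripper=[0.075,0.075,0.075,0.075,0.075,0.075,0.075,0.075])

```text
clock: 43.65
ee_pos: [0.4356, 0.1131, 0.1853]
eef_rot: [[0.999, 0.049, -0.0], [0.049, -0.999, 0.0], [-0.0, -0.0, -1.0]]
ft_force: [-0.5, -0.1, -0.9]
opening: 0.0749
grip_force: 0.0
```

Emit:
drive_tool(linear=[[0,0,0],[0,0,0],[0,0,0],[0,0,0],[0,0,0],[0,0,0],[0,0,0],[0,0,-0.01]], turn=[[0,0,0],[0,0,0],[0,0,0],[0,0,0],[0,0,0],[0,0,0],[0,0,0],[0,0,0]], gripper=[0.055,0.045,0.04,0.04,0.04,0.04,0.04,0.04], grip_force=35)

```text
clock: 44.65
ee_pos: [0.4349, 0.1129, 0.195]
eef_rot: [[0.999, 0.049, -0.002], [0.049, -0.999, -0.0], [-0.002, -0.0, -1.0]]
ft_force: [-0.0, -0.4, -1.4]
opening: 0.0477
grip_force: 34.9
```

Emit:
drive_tool(linear=[[0,0,-0.02],[0,0,-0.045],[0,0,-0.07],[0,0,-0.095],[0,0,-0.12],[0,0,-0.14],[0,0,-0.15],[0,0,-0.152]], turn=[[0,0,0],[0,0,0],[0,0,0],[0,0,0],[0,0,0],[0,0,0],[0,0,0],[0,0,0]], gripper=[0.04,0.04,0.04,0.04,0.04,0.04,0.04,0.04])

```text
clock: 45.65
ee_pos: [0.4354, 0.1131, 0.3476]
eef_rot: [[0.999, 0.049, 0.001], [0.049, -0.999, 0.0], [0.001, -0.0, -1.0]]
ft_force: [1.3, 0.0, -1.2]
opening: 0.0475
grip_force: 34.9
```

```bash
python3 -c "
from h import *
chk()
plan([.614,.0395,.347],87)"
```

```text
toe centre tool [0.0441 0.0004] r 0.0299 side slopes [np.float64(0.44157414572989095), np.float64(3.045284436995139)] n 255 25 25
F [ 0.5  0.5 -1.4] T [ 0.04  0.04 -0.03] open 0.0476 pos [0.4353 0.113  0.3473] t 45.7
lin [0.1749 0.0822 0.0002] turn [ -0.    0.  -84.2] pos [0.4353 0.113  0.3473] t 45.7 f [ 0.5  0.5 -1.4]
```

Emit:
drive_tool(linear=[[0.012,0.006,0],[0.032,0.015,0],[0.057,0.027,0],[0.082,0.038,0],[0.107,0.05,0],[0.132,0.062,0],[0.152,0.072,0],[0.166,0.079,0]], turn=[[0,0,-8],[0,0,-18],[0,0,-28],[0,0,-38],[0,0,-48],[0,0,-58],[0,0,-68],[0,0,-77]], gripper=[0.04,0.04,0.04,0.04,0.04,0.04,0.04,0.04])

```text
clock: 46.7
ee_pos: [0.6057, 0.0416, 0.3457]
eef_rot: [[0.172, 0.985, -0.002], [0.985, -0.172, 0.0], [-0.0, -0.002, -1.0]]
ft_force: [-1.0, -0.1, -1.2]
opening: 0.0476
grip_force: 34.9
```

```bash
python3 -c "
from h import *
plan([.6134,.0383,.347],87)"
```

```text
lin [-0.0019  0.0082 -0.0013] turn [-0.13 -0.01 -6.92] pos [0.6057 0.0416 0.3457] t 46.7 f [-1.  -0.1 -1.2]
```

Emit:
drive_tool(linear=[[-0.001,0.004,0],[-0.002,0.0082,0],[-0.002,0.0082,0],[-0.002,0.0082,0],[-0.002,0.0082,0],[-0.002,0.0082,0],[-0.002,0.0082,0],[-0.002,0.0082,0]], turn=[[0,0,-3.5],[0,0,-6.9],[0,0,-6.9],[0,0,-6.9],[0,0,-6.9],[0,0,-6.9],[0,0,-6.9],[0,0,-6.9]], gripper=[0.04,0.04,0.04,0.04,0.04,0.04,0.04,0.04])

```text
clock: 47.7
ee_pos: [0.6127, 0.0388, 0.3473]
eef_rot: [[0.058, 0.998, 0.0], [0.998, -0.058, -0.0], [-0.0, 0.0, -1.0]]
ft_force: [0.1, 1.0, -0.6]
opening: 0.0477
grip_force: 34.9
```

```bash
python3 -c "
from h import *
chk()
plan([.6134,.0383,.347],87)"
```

```text
toe centre tool [0.0442 0.0003] r 0.0298 side slopes [np.float64(-14.397885838859949), np.float64(23.783602948460985)] n 254 86 73
F [-0.2 -0.1 -2. ] T [-0.02 -0.09  0.02] open 0.0473 pos [0.6127 0.0388 0.3473] t 47.75
lin [-0.0004  0.0007  0.0003] turn [ 0.   -0.   -0.31] pos [0.6127 0.0388 0.3473] t 47.75 f [-0.2 -0.1 -2. ]
```

Emit:
drive_tool(linear=[[-0.0004,0.0007,0.01],[-0.0004,0.0007,0.02],[-0.0004,0.0007,0.03],[-0.0004,0.0007,0.038],[-0.0004,0.0007,0.046],[-0.0004,0.0007,0.052],[-0.0004,0.0007,0.058],[-0.0004,0.0007,0.062]], turn=[[0,0,-0.3],[0,0,-0.3],[0,0,-0.3],[0,0,-0.3],[0,0,-0.3],[0,0,-0.3],[0,0,-0.3],[0,0,-0.3]], gripper=[0.04,0.04,0.04,0.04,0.04,0.04,0.04,0.04])

```text
clock: 48.75
ee_pos: [0.6136, 0.0382, 0.2851]
eef_rot: [[0.052, 0.999, 0.001], [0.999, -0.052, -0.0], [-0.0, 0.001, -1.0]]
ft_force: [1.9, -1.6, -0.0]
opening: 0.0479
grip_force: 34.9
```

```bash
python3 -c "
from h import *
chk()"
```

```text
toe centre tool [0.0442 0.0005] r 0.0298 side slopes [np.float64(-5.308879976965197), np.float64(5.583799892743126)] n 252 33 32
F [ 2.7 -1.4 -0.7] T [-0.14 -0.69  0.16] open 0.0473 pos [0.6136 0.0382 0.2847] t 48.8
```

Emit:
drive_tool(linear=[[-0.0003,0.001,0.003],[-0.0003,0.001,0.01],[-0.0003,0.001,0.018],[-0.0003,0.001,0.026],[-0.0003,0.001,0.034],[-0.0003,0.001,0.042],[-0.0003,0.001,0.048],[-0.0003,0.001,0.051]], turn=[[0,0,0],[0,0,0],[0,0,0],[0,0,0],[0,0,0],[0,0,0],[0,0,0],[0,0,0]], gripper=[0.04,0.04,0.04,0.04,0.04,0.04,0.04,0.04])

```text
clock: 49.8
ee_pos: [0.6144, 0.038, 0.2338]
eef_rot: [[0.052, 0.999, -0.0], [0.999, -0.052, 0.0], [0.0, -0.0, -1.0]]
ft_force: [-0.4, 0.6, -1.1]
opening: 0.0477
grip_force: 34.9
```

```bash
python3 -c "
from h import *
chk()"
```

```text
toe centre tool [0.0444 0.0004] r 0.0297 side slopes [np.float64(-1.3109544806353435), np.float64(3.1667412472475114)] n 252 26 29
F [-0.5 -0.  -1.5] T [ 0.05 -0.11  0.  ] open 0.0478 pos [0.6143 0.038  0.2336] t 49.85
```

Free-hanging on the rod, about 5 mm above the first sole. Lower, open, rise.

Emit:
drive_tool(linear=[[0,0,0.002],[0,0,0.004],[0,0,0.004],[0,0,0.004],[0,0,0.004],[0,0,0.004],[0,0,-0.03],[0,0,-0.08]], turn=[[0,0,0],[0,0,0],[0,0,0],[0,0,0],[0,0,0],[0,0,0],[0,0,0],[0,0,0]], gripper=[0.04,0.04,0.055,0.07,0.075,0.075,0.075,0.075])

```text
clock: 50.85
ee_pos: [0.6139, 0.0378, 0.3138]
eef_rot: [[0.052, 0.999, -0.003], [0.999, -0.052, 0.0], [-0.0, -0.003, -1.0]]
ft_force: [0.1, 0.1, -0.5]
opening: 0.0753
grip_force: 0.0
```

Emit:
drive_tool(linear=[[-0.01,-0.01,-0.015],[-0.03,-0.03,-0.02],[-0.055,-0.06,-0.02],[-0.08,-0.09,-0.02],[-0.105,-0.12,-0.02],[-0.125,-0.15,-0.02],[-0.135,-0.17,-0.02],[-0.137,-0.176,-0.02]], turn=[[0,0,0],[0,0,0],[0,0,0],[0,0,0],[0,0,0],[0,0,0],[0,0,0],[0,0,0]], gripper=[0.075,0.075,0.075,0.075,0.075,0.075,0.075,0.075])

```text
clock: 51.85
ee_pos: [0.4302, -0.0904, 0.3339]
eef_rot: [[0.054, 0.999, -0.001], [0.999, -0.054, -0.001], [-0.001, -0.001, -1.0]]
ft_force: [-0.3, 0.8, 0.7]
opening: 0.0747
grip_force: 0.0
```

```bash
python3 -c "
from h import *
f=snap('wrist','w13');soles(f)
g=snap('top','t13');soles(g,(190,255,400,335))
s=manip.observe();print(np.round(s['joints'],1))
plan([.4425,-.026,.30],8)"
```

```text
sole mid [ 0.4367 -0.0265] wh [0.159 0.06 ] hole [ 0.3846 -0.0355] 229 heading 9.8 origin [ 0.4417 -0.0257]
sole mid [ 0.4376 -0.0265] wh [0.159 0.06 ] hole [ 0.385  -0.0351] 24 heading 9.3 origin [ 0.4422 -0.0257]
[ 34.5  -1.1 -27.9 115.7  -0.5  65.3   3.8]
lin [0.0642 0.0079 0.0342] turn [2.000e-02 1.000e-02 7.897e+01] pos [ 0.4312 -0.0896  0.3342] t 51.95 f [ 0.8 -0.9  0.2]
```

Emit:
drive_tool(linear=[[0.006,0.001,0],[0.014,0.002,0],[0.022,0.003,0],[0.03,0.004,0.002],[0.04,0.005,0.006],[0.05,0.006,0.01],[0.058,0.007,0.015],[0.0642,0.0076,0.02]], turn=[[0,0,9],[0,0,19],[0,0,29],[0,0,39],[0,0,49],[0,0,59],[0,0,69],[0,0,79]], gripper=[0.075,0.075,0.075,0.075,0.075,0.075,0.075,0.075])

```text
clock: 52.95
ee_pos: [0.4433, -0.0247, 0.314]
eef_rot: [[0.991, 0.135, 0.0], [0.135, -0.991, 0.001], [0.0, -0.001, -1.0]]
ft_force: [0.3, 0.3, 0.2]
opening: 0.0751
grip_force: 0.0
```

```bash
python3 -c "
from h import *
s=manip.observe();print(np.round(s['joints'],1))
plan([.442,-.0257,.185],8)"
```

```text
[ 30.6   0.9 -32.9 116.5   0.5  62.7 -84.8]
lin [-0.0014  0.0009  0.129 ] turn [-0.04 -0.02 -0.25] pos [ 0.4433 -0.0247  0.314 ] t 52.95 f [0.3 0.3 0.2]
```

Emit:
drive_tool(linear=[[0,0,0.01],[-0.001,0.001,0.035],[-0.001,0.001,0.06],[-0.001,0.001,0.085],[-0.001,0.001,0.107],[-0.001,0.001,0.122],[-0.001,0.001,0.129],[-0.001,0.001,0.129]], turn=[[0,0,0],[0,0,0],[0,0,0],[0,0,0],[0,0,0],[0,0,0],[0,0,0],[0,0,0]], gripper=[0.075,0.075,0.075,0.075,0.075,0.075,0.075,0.075])

```text
clock: 53.95
ee_pos: [0.4417, -0.027, 0.1851]
eef_rot: [[0.99, 0.14, -0.0], [0.14, -0.99, 0.0], [-0.0, -0.0, -1.0]]
ft_force: [0.1, 0.9, 0.4]
opening: 0.0748
grip_force: 0.0
```

Emit:
drive_tool(linear=[[0,0,0],[0,0,0],[0,0,0],[0,0,0],[0,0,0],[0,0,0],[0,0,0],[0,0,-0.01]], turn=[[0,0,0],[0,0,0],[0,0,0],[0,0,0],[0,0,0],[0,0,0],[0,0,0],[0,0,0]], gripper=[0.055,0.045,0.04,0.04,0.04,0.04,0.04,0.04], grip_force=35)

```text
clock: 54.95
ee_pos: [0.4411, -0.027, 0.195]
eef_rot: [[0.99, 0.139, -0.002], [0.139, -0.99, 0.001], [-0.002, -0.001, -1.0]]
ft_force: [-0.6, -0.1, -0.2]
opening: 0.0477
grip_force: 35.0
```

Emit:
drive_tool(linear=[[0,0,-0.02],[0,0,-0.045],[0,0,-0.07],[0,0,-0.095],[0,0,-0.12],[0,0,-0.14],[0,0,-0.15],[0,0,-0.152]], turn=[[0,0,0],[0,0,0],[0,0,0],[0,0,0],[0,0,0],[0,0,0],[0,0,0],[0,0,0]], gripper=[0.04,0.04,0.04,0.04,0.04,0.04,0.04,0.04])

```text
clock: 55.95
ee_pos: [0.4416, -0.027, 0.3476]
eef_rot: [[0.99, 0.139, 0.001], [0.139, -0.99, -0.0], [0.001, 0.0, -1.0]]
ft_force: [0.1, -0.2, -1.3]
opening: 0.0476
grip_force: 35.0
```

```bash
python3 -c "
from h import *
chk()
plan([.614,.0385,.347],87)"
```

```text
toe centre tool [0.0443 0.0004] r 0.0299 side slopes [np.float64(0.8376536672455371), np.float64(2.4748787066027695)] n 257 26 26
F [ 1.1  0.2 -0.8] T [ 0.02  0.08 -0.  ] open 0.0478 pos [ 0.4415 -0.027   0.3473] t 56.0
lin [ 0.18   -0.0409  0.0003] turn [ -0.   0. -79.] pos [ 0.4415 -0.027   0.3473] t 56.0 f [ 1.1  0.2 -0.8]
```

Emit:
drive_tool(linear=[[0.012,-0.003,0],[0.034,-0.008,0],[0.06,-0.014,0],[0.09,-0.021,0],[0.12,-0.027,0],[0.147,-0.033,0],[0.168,-0.038,0],[0.18,-0.0405,0]], turn=[[0,0,-9],[0,0,-19],[0,0,-29],[0,0,-39],[0,0,-49],[0,0,-59],[0,0,-69],[0,0,-79]], gripper=[0.04,0.04,0.04,0.04,0.04,0.04,0.04,0.04])

```text
clock: 57.0
ee_pos: [0.6148, 0.0387, 0.3457]
eef_rot: [[0.046, 0.999, -0.002], [0.999, -0.046, 0.001], [0.001, -0.002, -1.0]]
ft_force: [-0.2, -0.0, -1.4]
opening: 0.0475
grip_force: 34.9
```

Emit:
drive_tool(linear=[[0,0,0],[0,0,0],[0,0,0],[0,0,0],[0,0,0],[0,0,0],[0,0,0],[0,0,0]], turn=[[0,0,0],[0,0,0],[0,0,0],[0,0,0],[0,0,0],[0,0,0],[0,0,0],[0,0,0]], gripper=[0.04,0.04,0.04,0.04,0.04,0.04,0.04,0.04])

```text
clock: 58.0
ee_pos: [0.6142, 0.0381, 0.3472]
eef_rot: [[0.052, 0.999, -0.0], [0.999, -0.052, 0.0], [0.0, -0.0, -1.0]]
ft_force: [0.7, 0.3, -1.3]
opening: 0.0475
grip_force: 35.0
```

```bash
python3 -c "
from h import *
chk()
plan([.6143,.038,.347],87)"
```

```text
toe centre tool [0.0444 0.0002] r 0.0298 side slopes [np.float64(-18.193528451196578), np.float64(25.423915243187395)] n 253 70 68
F [ 0.6  0.1 -1. ] T [ 0.   -0.16  0.02] open 0.0476 pos [0.6142 0.0382 0.3473] t 58.05
lin [-0.0002  0.0001  0.0003] turn [-0.   -0.01 -0.  ] pos [0.6142 0.0382 0.3473] t 58.05 f [ 0.6  0.1 -1. ]
```

Emit:
drive_tool(linear=[[0,0,0.01],[0,0,0.02],[0,0,0.03],[0,0,0.038],[0,0,0.046],[0,0,0.052],[0,0,0.058],[0,0,0.062]], turn=[[0,0,0],[0,0,0],[0,0,0],[0,0,0],[0,0,0],[0,0,0],[0,0,0],[0,0,0]], gripper=[0.04,0.04,0.04,0.04,0.04,0.04,0.04,0.04])

```text
clock: 59.05
ee_pos: [0.6142, 0.0381, 0.2849]
eef_rot: [[0.052, 0.999, -0.0], [0.999, -0.052, 0.0], [0.0, -0.0, -1.0]]
ft_force: [0.1, -0.1, -0.6]
opening: 0.0473
grip_force: 35.0
```

```bash
python3 -c "
from h import *
chk()"
```

```text
toe centre tool [0.0445 0.0005] r 0.0298 side slopes [np.float64(-1.8410001537544052), np.float64(1.2948456947671896)] n 254 30 26
F [-0.3  0.9 -1.3] T [ 0.   -0.07 -0.01] open 0.0475 pos [0.614  0.0381 0.2845] t 59.1
```

Emit:
drive_tool(linear=[[0,0,0.004],[0,0,0.01],[0,0,0.017],[0,0,0.024],[0,0,0.031],[0,0,0.036],[0,0,0.039],[0,0,0.04]], turn=[[0,0,0],[0,0,0],[0,0,0],[0,0,0],[0,0,0],[0,0,0],[0,0,0],[0,0,0]], gripper=[0.04,0.04,0.04,0.04,0.04,0.04,0.04,0.04])

```text
clock: 60.1
ee_pos: [0.6142, 0.0381, 0.2452]
eef_rot: [[0.052, 0.999, -0.0], [0.999, -0.052, 0.0], [0.0, -0.0, -1.0]]
ft_force: [-0.5, -0.1, -0.5]
opening: 0.0476
grip_force: 35.0
```

Emit:
drive_tool(linear=[[0,0,0],[0,0,0],[0,0,0],[0,0,0],[0,0,0],[0,0,0],[0,0,-0.03],[0,0,-0.08]], turn=[[0,0,0],[0,0,0],[0,0,0],[0,0,0],[0,0,0],[0,0,0],[0,0,0],[0,0,0]], gripper=[0.04,0.05,0.055,0.07,0.075,0.075,0.075,0.075])

```text
clock: 61.1
ee_pos: [0.6136, 0.0378, 0.3245]
eef_rot: [[0.052, 0.999, -0.004], [0.999, -0.052, 0.0], [0.0, -0.004, -1.0]]
ft_force: [1.0, 0.0, 0.1]
opening: 0.0748
grip_force: 0.0
```

```bash
python3 -c "
from h import *
f=snap('wrist','w14'); s=manip.observe(); p=np.array(s['ee_pos']);held(f,p,np.array(s['eef_rot']),dz=p[2]-.072)
g=snap('top','t14'); h=snap('side','s14')
u,v=map(int,proj(h,[.612,.05,.05]))
cv2.imwrite('pics/v14.png',np.hstack([cv2.resize(f['image'],(400,300)),cv2.resize(h['image'][v-45:v+45,u-60:u+60],(400,300))]))
hsv=cv2.cvtColor(g['image'],cv2.COLOR_BGR2HSV)
red=cv2.inRange(hsv,(0,150,70),(8,255,255))|cv2.inRange(hsv,(172,150,70),(180,255,255))
red[:,:200]=0;red[:200]=0;red[300:]=0;red[:,310:]=0
k,_,st,ce=cv2.connectedComponentsWithStats(red)
for i in range(1,k):
    if st[i,4]>20: print(st[i],ce[i].round(1),onz(g,*ce[i],.008).round(4))
plan([.56,.185,.35],90)"
```

```text
toe centre tool [ 0.0435 -0.0023] r 0.0297 side slopes [np.float64(-0.5079514022193851), np.float64(1.540250519719241)] n 167 29 29
[299 216   8   7  43] [302.4 219.1] [0.6256 0.1412 0.008 ]
[229 234  61  23 897] [256.8 245. ] [0.5599 0.2627 0.008 ]
lin [ 0.1433 -0.0625 -0.0221] turn [ 0.29 -0.01 -3.  ] pos [0.615  0.0386 0.3282] t 61.25 f [ 0.4 -0.4 -0.9]
```

View pics/v14.png

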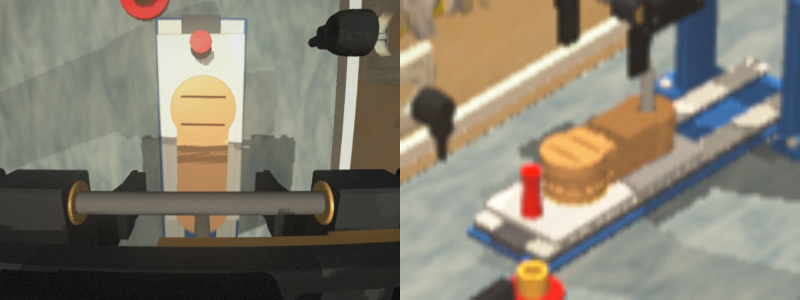

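View: left, toe over the ring next to the knob. Right, three soles stacked flat on the rod. The plate is undisturbed at (0.560, 0.263); go back for it.

```bash
python3 -c "
from h import *
plan([.5606,.2699,.32],90)"
```

```text
lin [ 0.2281 -0.0665  0.008 ] turn [ 0.29 -0.01 -3.  ] pos [0.615  0.0386 0.3282] t 61.25 f [ 0.4 -0.4 -0.9]
```

Emit:
drive_tool(linear=[[0.02,-0.006,0],[0.055,-0.016,0],[0.095,-0.028,0],[0.135,-0.04,0],[0.175,-0.052,0],[0.208,-0.061,0.004],[0.224,-0.0655,0.008],[0.228,-0.067,0.008]], turn=[[0,0,0],[0,0,-1],[0,0,-2],[0,0,-3],[0,0,-3],[0,0,-3],[0,0,-3],[0,0,-3]], gripper=[0.075,0.075,0.07,0.06,0.06,0.06,0.06,0.06])

```text
clock: 62.25
ee_pos: [0.5584, 0.2703, 0.3161]
eef_rot: [[-0.002, 1.0, -0.002], [1.0, 0.002, -0.0], [-0.0, -0.002, -1.0]]
ft_force: [0.1, 0.5, -0.8]
opening: 0.0602
grip_force: 0.0
```

Emit:
drive_tool(linear=[[0,0,0],[0,0,0.02],[0,0,0.045],[0,0,0.07],[0,0,0.09],[0,0,0.1],[0,0,0.105],[0,0,0.105]], turn=[[0,0,0],[0,0,0],[0,0,0],[0,0,0],[0,0,0],[0,0,0],[0,0,0],[0,0,0]], gripper=[0.06,0.06,0.06,0.06,0.06,0.06,0.06,0.06])

```text
clock: 63.25
ee_pos: [0.5594, 0.2694, 0.2125]
eef_rot: [[0.0, 1.0, 0.0], [1.0, -0.0, 0.0], [0.0, 0.0, -1.0]]
ft_force: [-0.0, -0.5, 0.9]
opening: 0.0603
grip_force: 0.0
```

```bash
python3 -c "
from h import *
plan([.5606,.2699,.1937],90)"
```

```text
lin [0.0005 0.0012 0.0188] turn [ 0.02 -0.01 -0.01] pos [0.5594 0.2694 0.2125] t 63.25 f [-0.  -0.5  0.9]
```

Emit:
drive_tool(linear=[[0.0005,0.001,0.01],[0.0005,0.001,0.017],[0.0005,0.001,0.0188],[0.0005,0.001,0.0188],[0.0005,0.001,0.0188],[0.0005,0.001,0.0188],[0.0005,0.001,0.0188],[0.0005,0.001,0.0188]], turn=[[0,0,0],[0,0,0],[0,0,0],[0,0,0],[0,0,0],[0,0,0],[0,0,0],[0,0,0]], gripper=[0.06,0.06,0.06,0.04,0.02,0.005,0.005,0.005], grip_force=45)

```text
clock: 64.25
ee_pos: [0.5602, 0.2698, 0.1935]
eef_rot: [[0.0, 1.0, 0.0], [1.0, -0.0, 0.0], [0.0, 0.0, -1.0]]
ft_force: [0.3, 0.3, 0.7]
opening: 0.0176
grip_force: 0.0
```

Emit:
drive_tool(linear=[[0,0,0],[0,0,-0.01],[0,0,-0.03],[0,0,-0.06],[0,0,-0.09],[0,0,-0.12],[0,0,-0.145],[0,0,-0.155]], turn=[[0,0,0],[0,0,0],[0,0,0],[0,0,0],[0,0,0],[0,0,0],[0,0,0],[0,0,0]], gripper=[0.005,0.005,0.005,0.005,0.005,0.005,0.005,0.005])

```text
clock: 65.25
ee_pos: [0.5602, 0.2703, 0.3512]
eef_rot: [[-0.0, 1.0, 0.003], [1.0, 0.0, 0.001], [0.001, 0.003, -1.0]]
ft_force: [-0.2, -0.3, -3.9]
opening: 0.0156
grip_force: 45.0
```

```bash
cat >> h.py <<'E'
def heldplate():
    f=manip.grab_frame('wrist'); s=manip.observe(); t=np.array(s['ee_pos']); R=np.array(s['eef_rot'])
    hsv=cv2.cvtColor(f['image'],cv2.COLOR_BGR2HSV); m=cv2.inRange(hsv,(0,130,50),(9,255,255))|cv2.inRange(hsv,(170,130,50),(180,255,255))
    m[300:]=0; m[:100]=0
    c=max(cv2.findContours(m,cv2.RETR_EXTERNAL,cv2.CHAIN_APPROX_NONE)[0],key=cv2.contourArea)
    P=np.array([(R.T@(onz(f,u,v,t[2]-.1937+.008)-t))[:2] for u,v in c[:,0]])
    top=P[P[:,0]>P[:,0].max()-.03]; A=np.c_[2*top,np.ones(len(top))]; q=np.linalg.lstsq(A,(top**2).sum(1),rcond=None)[0]
    print("plate toe tool",q[:2].round(4),"r",np.sqrt(q[2]+q[0]**2+q[1]**2).round(4),"F",np.round(s['ft_force'],1),"T",np.round(s['wrist_torque'],2),"open",round(s['opening'],4),"pos",np.round(t,4),"t",s['clock'])
E
python3 -c "
from h import *
heldplate()
plan([.6144,.0456,.35],87)"
```

```text
plate toe tool [ 0.0371 -0.0004] r 0.0295 F [ 0.4  0.  -2.3] T [ 0.16 -0.14 -0.01] open 0.0156 pos [0.5603 0.2703 0.3514] t 65.3
lin [-0.2247  0.054   0.0013] turn [ 0.17 -0.07  3.01] pos [0.5603 0.2703 0.3514] t 65.3 f [ 0.4  0.  -2.3]
```

Emit:
drive_tool(linear=[[-0.02,0.005,0],[-0.055,0.013,0],[-0.095,0.023,0],[-0.135,0.033,0],[-0.175,0.042,0],[-0.205,0.05,0],[-0.22,0.053,0],[-0.225,0.0545,0]], turn=[[0,0,0],[0,0,0.5],[0,0,1],[0,0,2],[0,0,3],[0,0,3],[0,0,3],[0,0,3]], gripper=[0.005,0.005,0.005,0.005,0.005,0.005,0.005,0.005])

```text
clock: 66.3
ee_pos: [0.6146, 0.0438, 0.3478]
eef_rot: [[0.054, 0.999, -0.001], [0.999, -0.054, 0.0], [0.0, -0.001, -1.0]]
ft_force: [0.2, 0.1, -3.4]
opening: 0.0155
grip_force: 45.0
```

Emit:
drive_tool(linear=[[0,0,0],[0,0,0],[0,0,0],[0,0,0],[0,0,0],[0,0,0],[0,0,0],[0,0,0]], turn=[[0,0,0],[0,0,0],[0,0,0],[0,0,0],[0,0,0],[0,0,0],[0,0,0],[0,0,0]], gripper=[0.005,0.005,0.005,0.005,0.005,0.005,0.005,0.005])

```text
clock: 67.3
ee_pos: [0.6147, 0.0448, 0.3484]
eef_rot: [[0.052, 0.999, -0.0], [0.999, -0.052, 0.0], [0.0, -0.0, -1.0]]
ft_force: [-0.9, -0.3, -4.0]
opening: 0.0158
grip_force: 45.0
```

```bash
python3 -c "
from h import *
heldplate()
plan([.6148,.0453,.35],87)"
```

```text
plate toe tool [ 0.0369 -0.0003] r 0.0295 F [-0.  -0.9 -4.2] T [ 0.09 -0.06 -0.03] open 0.0154 pos [0.6147 0.0448 0.3485] t 67.35
lin [ 0.0005  0.     -0.0015] turn [-0.   -0.   -0.01] pos [0.6147 0.0448 0.3485] t 67.35 f [-0.  -0.9 -4.2]
```

Emit:
drive_tool(linear=[[0.0005,0,0.008],[0.0005,0,0.016],[0.0005,0,0.024],[0.0005,0,0.031],[0.0005,0,0.038],[0.0005,0,0.044],[0.0005,0,0.049],[0.0005,0,0.052]], turn=[[0,0,0],[0,0,0],[0,0,0],[0,0,0],[0,0,0],[0,0,0],[0,0,0],[0,0,0]], gripper=[0.005,0.005,0.005,0.005,0.005,0.005,0.005,0.005])

```text
clock: 68.35
ee_pos: [0.6147, 0.0453, 0.2962]
eef_rot: [[0.052, 0.999, -0.0], [0.999, -0.052, 0.0], [0.0, -0.0, -1.0]]
ft_force: [-0.0, 0.6, -3.6]
opening: 0.0157
grip_force: 45.0
```

```bash
python3 -c "
from h import *
heldplate()"
```

```text
plate toe tool [ 0.0371 -0.0002] r 0.0294 F [-0.3 -0.3 -3.8] T [-0.01 -0.03 -0.03] open 0.0157 pos [0.6147 0.0453 0.2959] t 68.4
```

Clean on the rod (underside at 102 mm, no contact force). Lower to just above the pile, then set down.

Emit:
drive_tool(linear=[[0,0,0.004],[0,0,0.009],[0,0,0.014],[0,0,0.019],[0,0,0.023],[0,0,0.026],[0,0,0.028],[0,0,0.028]], turn=[[0,0,0],[0,0,0],[0,0,0],[0,0,0],[0,0,0],[0,0,0],[0,0,0],[0,0,0]], gripper=[0.005,0.005,0.005,0.005,0.005,0.005,0.005,0.005])

```text
clock: 69.4
ee_pos: [0.6148, 0.0453, 0.2684]
eef_rot: [[0.052, 0.999, -0.0], [0.999, -0.052, 0.0], [0.0, -0.0, -1.0]]
ft_force: [0.3, 0.4, -4.0]
opening: 0.0158
grip_force: 45.0
```

```bash
python3 -c "
from h import *
heldplate()"
```

```text
plate toe tool [ 0.0372 -0.0004] r 0.0292 F [-0.1 -0.4 -3.8] T [ 0.11 -0.11 -0.01] open 0.0158 pos [0.6148 0.0453 0.2685] t 69.45
```

Emit:
drive_tool(linear=[[0,0,0.002],[0,0,0.003],[0,0,0.003],[0,0,0.003],[0,0,0.003],[0,0,0.003],[0,0,-0.03],[0,0,-0.06]], turn=[[0,0,0],[0,0,0],[0,0,0],[0,0,0],[0,0,0],[0,0,0],[0,0,0],[0,0,0]], gripper=[0.005,0.005,0.02,0.04,0.06,0.075,0.075,0.075])

```text
clock: 70.45
ee_pos: [0.6147, 0.0454, 0.3292]
eef_rot: [[0.052, 0.999, -0.0], [0.999, -0.052, 0.0], [0.0, -0.0, -1.0]]
ft_force: [-0.8, -0.6, 0.4]
opening: 0.062
grip_force: 0.0
```

```bash
python3 -c "
from h import *
f=snap('wrist','w15'); h=snap('side','s15')
hsv=cv2.cvtColor(f['image'],cv2.COLOR_BGR2HSV); red=cv2.inRange(hsv,(0,120,60),(9,255,255))|cv2.inRange(hsv,(170,120,60),(180,255,255))
n,_,st,ce=cv2.connectedComponentsWithStats(red)
for i in range(1,n):
    if st[i,4]>60: print(st[i],ce[i].round(1),onz(f,*ce[i],.078).round(4))
s=manip.observe();print(s['opening']);plan([.6176,.1405,.33],87)"
```

```text
[302  65  33  36 885] [318.3  82.9] [0.6181 0.14   0.078 ]
[  269   136   105   171 12258] [320.9 213.3] [0.6158 0.0677 0.078 ]
[278 344  23  36 580] [289.4 358.3] [ 0.5905 -0.0262  0.078 ]
[341 344  23  36 583] [352.  358.2] [ 0.6309 -0.0283  0.078 ]
0.06925299926823876
lin [ 0.0946 -0.003   0.0021] turn [ 0.3  -0.04  0.  ] pos [0.6157 0.0459 0.3321] t 70.55 f [-0.1  0.6 -0.5]
```

Emit:
drive_tool(linear=[[0.03,-0.001,0],[0.065,-0.002,0],[0.09,-0.003,0.005],[0.0946,-0.0028,0.03],[0.0946,-0.0028,0.06],[0.0946,-0.0028,0.088],[0.0946,-0.0028,0.103],[0.0946,-0.0028,0.105]], turn=[[0,0,0],[0,0,0],[0,0,0],[0,0,0],[0,0,0],[0,0,0],[0,0,0],[0,0,0]], gripper=[0.075,0.075,0.075,0.07,0.07,0.07,0.07,0.07])

```text
clock: 71.55
ee_pos: [0.6166, 0.1398, 0.2225]
eef_rot: [[0.052, 0.999, -0.002], [0.999, -0.052, -0.0], [-0.0, -0.002, -1.0]]
ft_force: [-0.6, -0.1, -0.3]
opening: 0.0698
grip_force: 0.0
```

Emit:
drive_tool(linear=[[0,0,0],[0,0,0],[0,0,0],[0,0,0],[0,0,0],[0,0,0],[0,0,0],[0,0,0]], turn=[[0,0,0],[0,0,0],[0,0,0],[0,0,0],[0,0,0],[0,0,0],[0,0,0],[0,0,0]], gripper=[0.05,0.035,0.02,0.01,0.01,0.01,0.01,0.01], grip_force=30)

```text
clock: 72.55
ee_pos: [0.6174, 0.1398, 0.2236]
eef_rot: [[0.053, 0.999, 0.001], [0.999, -0.053, 0.0], [0.0, 0.001, -1.0]]
ft_force: [5.0, 0.4, -3.2]
opening: 0.0185
grip_force: 30.0
```

```bash
python3 -c "
from h import *
s=manip.observe();print(s['opening'],s['grip_force'],s['ft_force'],s['wrist_torque']);plan([.6176,.1405,.229],87)"
```

```text
0.018467676091098537 29.978723390959203 [ 5.04456889  0.35775566 -3.21510146] [ 0.1113143  -1.265184    0.01522842]
lin [ 0.0007  0.0002 -0.0054] turn [ 0.08 -0.03 -0.02] pos [0.6174 0.1398 0.2236] t 72.55 f [ 5.   0.4 -3.2]
```

Emit:
drive_tool(linear=[[0,0.0015,0],[-0.004,0.0015,0],[-0.012,0.0015,0],[-0.022,0.0015,0],[-0.034,0.0015,0],[-0.046,0.0015,0],[-0.057,0.0015,0],[-0.066,0.0015,0]], turn=[[0,0,0],[0,0,0],[0,0,0],[0,0,0],[0,0,0],[0,0,0],[0,0,0],[0,0,0]], gripper=[0.01,0.01,0.01,0.01,0.01,0.01,0.01,0.01])

```text
clock: 73.55
ee_pos: [0.6146, 0.0754, 0.2236]
eef_rot: [[0.051, 0.999, -0.0], [0.999, -0.051, 0.003], [0.003, -0.0, -1.0]]
ft_force: [0.6, 5.8, -0.5]
opening: 0.0178
grip_force: 30.0
```

```bash
python3 -c "
from h import *
s=manip.observe();print(s['opening'],s['grip_force'],s['ft_force'],s['wrist_torque']);plan([.6102,0,.2236],87)"
```

```text
0.017763583494297477 29.99106691684574 [ 0.63039335  5.76919844 -0.52761664] [ 1.39162904 -0.14287322 -0.06999358]
lin [-0.0755 -0.0005 -0.0002] turn [-0.02 -0.15  0.09] pos [0.6146 0.0754 0.2236] t 73.55 f [ 0.6  5.8 -0.5]
```

Emit:
drive_tool(linear=[[-0.01,0,0],[-0.021,0,0],[-0.032,0,0],[-0.043,0,0],[-0.053,0,0],[-0.062,0,0],[-0.069,0,0],[-0.074,0,0]], turn=[[0,0,0],[0,0,0],[0,0,0],[0,0,0],[0,0,0],[0,0,0],[0,0,0],[0,0,0]], gripper=[0.01,0.01,0.01,0.01,0.01,0.01,0.01,0.01])

```text
clock: 74.55
ee_pos: [0.6108, 0.0017, 0.2236]
eef_rot: [[0.051, 0.999, -0.0], [0.999, -0.051, 0.003], [0.003, -0.0, -1.0]]
ft_force: [0.3, 5.7, -0.9]
opening: 0.0185
grip_force: 30.0
```

```bash
python3 -c "
from h import *
s=manip.observe();print(s['opening'],s['grip_force'],s['ft_force'],s['wrist_torque']);plan([.6102,-.01,.2236],87)"
```

```text
0.01853591824898512 29.992875549942255 [ 0.25787949  5.74426302 -0.88674138] [ 1.42611569 -0.11031326 -0.03066665]
lin [-0.0117 -0.     -0.0001] turn [-0.02 -0.15  0.09] pos [0.6108 0.0017 0.2236] t 74.55 f [ 0.3  5.7 -0.9]
```

Emit:
drive_tool(linear=[[-0.003,0,0],[-0.006,0,0],[-0.009,0,0],[-0.0115,0,0],[-0.0135,0,0],[-0.015,0,0],[-0.016,0,0],[-0.016,0,0]], turn=[[0,0,0],[0,0,0],[0,0,0],[0,0,0],[0,0,0],[0,0,0],[0,0,0],[0,0,0]], gripper=[0.01,0.01,0.01,0.01,0.01,0.01,0.01,0.01])

```text
clock: 75.55
ee_pos: [0.61, -0.0108, 0.2235]
eef_rot: [[0.048, 0.999, 0.001], [0.999, -0.048, 0.007], [0.007, 0.0, -1.0]]
ft_force: [1.2, 15.8, -3.7]
opening: 0.0181
grip_force: 30.0
```

```bash
python3 -c "
from h import *
s=manip.observe();print(s['opening'],s['grip_force'],s['ft_force'],s['wrist_torque']);plan([.6102,-.01,.2236],87)"
```

```text
0.01813147898310817 29.997736285440624 [ 1.20709219 15.76816508 -3.74129894] [ 3.42972108 -0.47184766 -0.10318099]
lin [ 0.0008  0.0001 -0.0001] turn [ 0.01 -0.4   0.26] pos [ 0.61   -0.0108  0.2235] t 75.55 f [ 1.2 15.8 -3.7]
```

Emit:
drive_tool(linear=[[-0.002,0,0],[-0.004,0,0],[-0.004,0,0],[-0.001,0,0],[0.001,0,0],[0.001,0,0],[0.001,0,0],[0.001,0,0]], turn=[[0,0,0],[0,0,0],[0,0,0],[0,0,0],[0,0,0],[0,0,0],[0,0,0],[0,0,0]], gripper=[0.01,0.01,0.01,0.01,0.01,0.04,0.07,0.075])

```text
clock: 76.55
ee_pos: [0.6102, -0.0156, 0.2234]
eef_rot: [[0.053, 0.999, -0.0], [0.999, -0.053, -0.0], [-0.0, -0.0, -1.0]]
ft_force: [0.3, -0.4, 0.9]
opening: 0.0405
grip_force: 0.0
```

Emit:
drive_tool(linear=[[0,0,0],[0,0,0],[0,0,-0.02],[0,0,-0.05],[0,0,-0.08],[0.02,0,-0.11],[0.06,0,-0.13],[0.11,0,-0.13]], turn=[[0,0,0],[0,0,0],[0,0,0],[0,0,0],[0,0,0],[0,0,0],[0,0,0],[0,0,0]], gripper=[0.075,0.075,0.075,0.075,0.075,0.075,0.075,0.075])

```text
clock: 77.55
ee_pos: [0.6167, 0.0953, 0.3572]
eef_rot: [[0.055, 0.998, 0.005], [0.998, -0.055, -0.0], [0.0, 0.005, -1.0]]
ft_force: [1.0, 0.2, 0.1]
opening: 0.075
grip_force: 0.0
```

Emit:
drive_tool(linear=[[0.03,-0.01,0],[0.07,-0.02,0],[0.12,-0.03,0],[0.17,-0.04,0],[0.21,-0.05,0],[0.24,-0.05,0],[0.25,-0.05,0],[0.25,-0.05,0]], turn=[[0,0,0],[0,0,0],[0,0,0],[0,0,0],[0,0,0],[0,0,0],[0,0,0],[0,0,0]], gripper=[0.075,0.075,0.075,0.075,0.075,0.075,0.075,0.075])

```text
clock: 78.55
ee_pos: [0.5792, 0.3472, 0.3541]
eef_rot: [[0.052, 0.999, 0.0], [0.999, -0.052, 0.0], [0.0, 0.0, -1.0]]
ft_force: [0.4, -0.9, -0.5]
opening: 0.0751
grip_force: 0.0
```

```bash
python3 -c "
from h import *
g=snap('top','t16'); h=snap('side','s16')
hsv=cv2.cvtColor(g['image'],cv2.COLOR_BGR2HSV)
red=cv2.inRange(hsv,(0,150,70),(8,255,255))|cv2.inRange(hsv,(172,150,70),(180,255,255))
red[:,:340]=0;red[:200]=0;red[250:]=0;red[:,450:]=0
k,_,st,ce=cv2.connectedComponentsWithStats(red)
for i in range(1,k):
    if st[i,4]>20: print(st[i],ce[i].round(1),onz(g,*ce[i],.078).round(4))
u,v=map(int,proj(h,[.605,-.09,.08]))
cv2.imwrite('pics/v16.png',np.hstack([cv2.resize(g['image'][190:265,340:460],(400,300)),cv2.resize(h['image'][v-60:v+60,u-80:u+80],(400,300))]))
"
```

```text
[373 209  50  24 814] [396.1 221. ] [ 0.6064 -0.0963  0.078 ]
[357 218   9   8  50] [360.8 221.4] [ 0.6074 -0.0075  0.078 ]
```

View pics/v16.png

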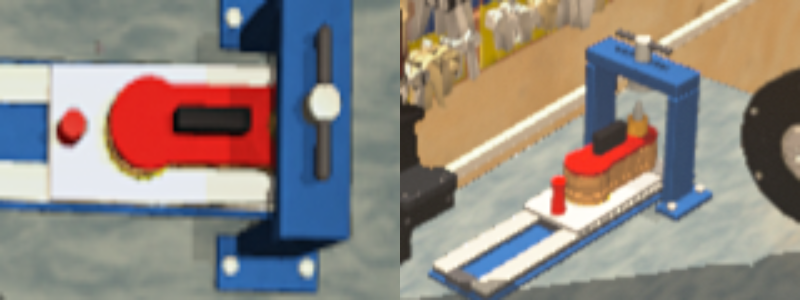

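View: the knob, plate and rod are under the frame, the plate is flat on the pile and all toes point to the knob. The top camera gives a travel of about 147 mm, so I check the knob with the wrist camera from the same relative pose as before (it read y = 0.140 out).

```bash
python3 -c "
from h import *
plan([.607,-.056,.349],87)"
```

```text
lin [-0.3997  0.0488  0.0051] turn [ 0.03  0.04 -0.1 ] pos [0.5799 0.3457 0.3538] t 78.65 f [-0.4 -0.7 -0.1]
```

Emit:
drive_tool(linear=[[-0.03,0.004,0],[-0.08,0.01,0],[-0.14,0.017,0],[-0.2,0.024,0],[-0.26,0.032,0],[-0.32,0.039,0.002],[-0.37,0.045,0.004],[-0.4,0.049,0.005]], turn=[[0,0,0],[0,0,0],[0,0,0],[0,0,0],[0,0,0],[0,0,0],[0,0,0],[0,0,0]], gripper=[0.075,0.075,0.075,0.075,0.075,0.075,0.075,0.075])

```text
clock: 79.65
ee_pos: [0.6066, -0.0601, 0.3485]
eef_rot: [[0.058, 0.998, -0.0], [0.998, -0.058, -0.002], [-0.002, -0.0, -1.0]]
ft_force: [0.0, -0.2, 0.2]
opening: 0.0752
grip_force: 0.0
```

Emit:
drive_tool(linear=[[0,0,0],[0,0,0],[0,0,0],[0,0,0],[0,0,0],[0,0,0],[0,0,0],[0,0,0]], turn=[[0,0,0],[0,0,0],[0,0,0],[0,0,0],[0,0,0],[0,0,0],[0,0,0],[0,0,0]], gripper=[0.075,0.075,0.075,0.075,0.075,0.075,0.075,0.075])

```text
clock: 80.65
ee_pos: [0.6072, -0.0548, 0.3484]
eef_rot: [[0.052, 0.999, -0.0], [0.999, -0.052, 0.0], [0.0, -0.0, -1.0]]
ft_force: [0.7, 0.7, -0.0]
opening: 0.0751
grip_force: 0.0
```

```bash
python3 -c "
from h import *
import pickle
f=snap('wrist','w17')
for n,f in(('now',f),('w3',pickle.load(open('w3.pkl','rb')))):
    hsv=cv2.cvtColor(f['image'],cv2.COLOR_BGR2HSV); red=cv2.inRange(hsv,(0,110,60),(12,255,255))|cv2.inRange(hsv,(170,110,60),(180,255,255))
    k,_,st,ce=cv2.connectedComponentsWithStats(red)
    for i in range(1,k):
        if st[i,4]>60: print(n,st[i],ce[i].round(1),onz(f,*ce[i],.078).round(4),'lower edge',onz(f,ce[i][0],st[i][1]+st[i][3],.078).round(4)[1])
plan([.6095,-.0085,.2236],87)"
```

```text
now [307 150  30  36 813] [321.5 167.9] [ 0.6101 -0.008   0.078 ] lower edge -0.0191
now [ 279  213   92   94 6692] [324.3 260.1] [ 0.6088 -0.0673  0.078 ] lower edge -0.1003
now [289 344  24  36 848] [300.6 361.6] [ 0.5885 -0.1411  0.078 ] lower edge -0.1561
now [338 344  23  36 797] [348.8 361.7] [ 0.6222 -0.143   0.078 ] lower edge -0.1579
w3 [306 153  29  34 785] [320.  170.1] [0.6173 0.1407 0.078 ] lower edge 0.1303
w3 [ 280  205   80  102 5887] [319.6 253.2] [0.6142 0.0874 0.078 ] lower edge 0.0496
w3 [ 287  344   67   36 1362] [319.6 359.4] [0.6099 0.0096 0.078 ] lower edge -0.0071
lin [ 4.640e-02 -1.000e-04  1.248e-01] turn [-0.   -0.   -0.01] pos [ 0.6072 -0.0549  0.3484] t 80.7 f [ 0.2 -0.2 -0.2]
```

The knob moved 149 mm by the wrist camera (149.4 mm by its lower edge), matching the full 150 mm, and force rose firmly at the end: fully home. The robot is clear, so I hand in.

```bash
python3 -c "
from station import manip
print(manip.finish_job())"
```

```text
the job is handed in; nothing more can be done
None
```

The job is handed in: the three soles that were on the bench lie flat on the rod with their toes over the ring, the pressure plate is flat on top, the carriage is home under the frame, and the tin, jar, spool and brush were left alone (the first sole's first try missed the rod and was redone).

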